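# Turn and stack the stack-nest totes in their stall

## Task

Put the two grey totes away as a stack in the batten stall on the bench. Slide the one with the freshly glued blocks on the bench, without lifting or tipping it, round and back into the stall until its plain back end is home against the rear batten and its cut-down front faces out of the open side; then set the empty tote on it turned end for end, so that it stands level on the ledges inside the rim instead of nesting down. Leave the blocks standing in their tote and do not disturb the other things on the bench.

Things in the scene. Friction and masses are not known exactly. Their poses are not given: they have to be found in the camera images.
- loaded: Grey plastic stack-nest tote holding three glued blocks; 189 x 129 mm over the rim, 70 high, base 160 x 100; walls lean out 1 in 7, 4 mm thick, floor 4 mm. Origin: centre of its underside; +x runs along its length from the cut-down front (-x) to the plain back end, z up. 0.22 kg, 0.36 kg with blocks, friction on the bench about 0.6. It starts facing roughly the wrong way.
- empty: The empty twin of the loaded tote: same shape, size (189 x 129 x 70 mm), origin and axes (cut-down front at -x, plain back at +x), 0.22 kg. Same facing as the tote below: it drops over the ribs and nests about 39 mm up, or on the contents. Turned end for end: its base stands on the four ledges, 60 mm above the lower base.
- loaded_front (a point): Foot of the loaded tote's front end, on its middle line (x = -80 mm of the tote). This end wall is cut down to 33 mm over the middle 72 mm of its width.
- empty_front (a point): Foot of the empty tote's front end, on its middle line (x = -80 mm of the tote); cut down like the other's.
- loaded_back (a point): On the loaded tote's floor, in the middle of the free space behind the blocks (x = +52, z = 4 mm of the tote). That space runs from x = +17 mm to the back wall's inside at x = +76 and to the side walls at y = +-46 mm (at floor height); fingers can reach in and hook the back or side walls.
- loaded_ledges (a point): Centre of the loaded tote at ledge height (z = 60 mm of the tote): where the stacked tote's origin comes. Each long side has two hollow ribs, 24 mm wide, at x = -55 and +30 mm, standing 15 mm inward, with these ledges on top; outside they are notches in wall and base. The rim opening, 169 x 109 mm, leaves the upper base about 4.5 mm of play each way.
- empty_rim (a point): Middle of the rim of the empty tote's +y long side (x = 0, y = +59.5, z = 65 mm of the tote); the -y side is its mirror image. The rolled rim is 10 mm wide and 10 mm high (z = 60 to 70) and can be pinched from above here, clear of the ribs.
- stall: Three-sided stall of battens 20 mm wide, 34 high, fixed to the bench, open to the robot. Origin: where the loaded tote's origin comes when home, with the same x direction (back end goes in first). Inner faces: rear batten x = +85, side battens y = +-62 mm from x = 0 to 85, then splayed ends out to about x = -20, y = +-86 mm.
- block0: a glued-up pair of wooden corner blocks, 26 x 54 x 34 mm high, standing loose in the loaded tote near its front. Origin: centre of its underside, z up
- block1: the same, standing in the middle
- block2: the same, standing behind the middle
- glue: bystander: white plastic glue bottle, 48 mm across, 140 mm tall. Origin: centre of its underside
- varnish: bystander: amber varnish jar, 60 mm across, 75 mm tall. Origin: centre of its underside
- plane: bystander: small block plane, 110 x 40 mm, 50 mm tall, length along its x. Origin: centre of its sole
- sander: bystander: cork sanding block, 50 x 90 x 32 mm (x, y, z). Origin: centre of its underside
There are look-alikes about, which are no part of the job. Leave any purple look-alike of the loaded alone.

How it is judged (in metres and radians):
On the way:
1. the loaded tote stands home in the stall, its front facing out, its blocks in it (x of loaded in the frame of stall between -0.008 and 0.008 m and y of loaded in the frame of stall between -0.012 and 0.012 m and x of loaded_front in the frame of stall below -0.05 m and angle between the x axis of loaded and the x axis of stall, either way round below 0.12 rad and height (world z) of loaded below 0.004 m and x of block0 in the frame of loaded between -0.085 and 0.085 m and y of block0 in the frame of loaded between -0.055 and 0.055 m and z of block0 in the frame of loaded between -0.002 and 0.012 m and angle between each of block0, block1, block2's own z axis and vertical below 0.2 rad and x of block1 in the frame of loaded between -0.085 and 0.085 m and y of block1 in the frame of loaded between -0.055 and 0.055 m and z of block1 in the frame of loaded between -0.002 and 0.012 m and x of block2 in the frame of loaded between -0.085 and 0.085 m and y of block2 in the frame of loaded between -0.055 and 0.055 m and z of block2 in the frame of loaded between -0.002 and 0.012 m), for 0.2 s.
At the end, for the whole second after the job is handed in: Loaded tote on the bench in the stall: back within 8 mm of home, 12 mm of the middle, 0.12 rad, front out, three blocks upright in it. Empty tote turned end for end, level on the ledges (60 +-4 mm up), within 10 mm and 0.12 rad of the loaded one. Both at rest (all of step 1 and x of empty in the frame of loaded between -0.01 and 0.01 m and y of empty in the frame of loaded between -0.01 and 0.01 m and z of empty in the frame of loaded between 0.056 and 0.064 m and x of empty_front in the frame of loaded above 0.05 m and angle between the x axis of empty and the x axis of loaded, either way round below 0.12 rad and angle between empty's own z axis and vertical below 0.05 rad and linear speed of each of loaded, empty below 0.02 m/s); the robot touches nothing.
It fails at once if the loaded tote is lifted off the bench or tipped (height (world z) of loaded above 0.015 m or angle between loaded's own z axis and vertical above 0.15 rad).
It fails at once if a glued block falls over (angle between any of block0, block1, block2's own z axis and vertical above 0.6 rad).
It fails at once if a bystander is moved by more than 25 mm or knocked over (distance of any of glue, varnish, plane, sander from where it was at the start of the episode above 0.025 m or angle between any of glue, varnish, plane, sander's own z axis and vertical above 0.3 rad).
It also fails if it takes over 64 s, if anything falls off the work surface, if the arm or the gripper's body presses on something with over 40 N, if the wrist force passes 120 N, or if a joint passes its speed limit or range.

## Robot

A 6-joint arm with a two-finger parallel gripper is mounted at the origin on the work surface. World frame = base frame: x ahead of the robot, y to its left, z up, the work surface at z = 0. Lengths are in mm, angles in degrees, forces in N, time in s.
With the tool pointing down it reaches from about 300 to 850 mm from the base axis. Payload 4.2 kg.
Tool frame: the origin (TCP) lies between the finger pads; the fingertips stand 25 mm ahead of it and the grasp point (between the pads) lies 6 mm ahead of it; x points along the fingers, y is the direction in which the jaws open and shut, and the axes are right-handed (so a half turn about x gives the same grasp; the last joint's range is limited). The gripper opens to 91 mm and grips with 3 to 60 N. Pads are 32 mm wide; open, the fingers measure 118 mm over their backs; the gripper's body (76 mm by 178 mm) begins 60 mm behind the grasp point.
Start: joints at [67.609, 18.312, 89.639, -0, 72.044, -1.146], TCP at [208.36, 535.935, 238.976] pointing down, gripper open.
Joint ranges: [-177.97, 177.97], [-48.28, 115.42], [12.27, 149.76], [-77.06, 257.06], [2.81, 150.46], [-146.56, 146.56]. Speed limits (degrees/s): [147.25, 147.25, 180, 180, 180, 180].

## Interface

Orientations are given as [roll, pitch, yaw] about the fixed x, y, z axes, in that order (R = Rz(yaw) Ry(pitch) Rx(roll)).
In Python, from workcell import env gives the robot as it stands.
- The arm moves only by the tool jog_arm, never from a script. Its argument "plan" is one flat list of numbers, 4 for each row, row after row: the shift along the tool's x, y, z in cm, then the turn about the tool's x in units of 6 degrees (1.0 is 6 degrees). In form: [tx, ty, tz, turn, tx, ty, tz, turn, ...]. A call has 1 to 12 rows; each row shifts and turns the commanded pose from where the row before left it, along the tool's axes as they then stand; what a row does not reach is not made up. A row lasts 1/12 s, in which the tool goes at most 41.7 mm and 7.16 degrees, less where a joint would pass 70% of its speed; a pose out of reach is approached as far as the arm can. A call with a gripper value outside its range is refused whole. "claw" is the finger opening in cm, from 0 to 9.12, set as the call begins (left out, the last holds). The fingers move at their own pace and stop on an object; "newtons" is the grip in N (left out, the last holds). Time passes only in rows, so rows that do not move let the fingers close. It gives the time, the measured TCP pose, the force and the opening at its end, in the units of the state.
- env.state(): the state, without advancing time (a new reading comes with each control period).
- env.grab_frame(name): name is "scene" or "top" or "wrist"; returns the picture (480x640x3 uint8, red, green, blue); there is no depth.
- env.calibration(name): a dict with "vertical_fov" (degrees; the focal length in pixels is half the picture's height over the tangent of half this angle, whatever the lens; pixels are square), "cx", "cy" (the principal point, pixels), "origin" and "orientation" of the camera in the world; the wrist camera has in their place "T_tool_cam" (4x4, takes a point from camera to tool coordinates, whose origin is the TCP and whose axes are the tool frame's). Camera axes: x right, y down, z forward; pixel columns grow to the right and rows downward; lengths in mm; the calibration is good to about 2 mm. A picture is of the moment at which its call begins: read the wrist's pose just before it. calibration takes no time and is no camera call.
- env.job_done(): hands the job in, once; it reports no verdict.
The state is a dict: "time_s": time; "qpos": joint angles; "qvel": joint speeds; "effort": joint torques, N m; "ee_pos": TCP position; "ee_rot": TCP orientation; "force": force on the tool from outside, world axes, zero at the start; "torque": the same for the moment, N m; "gripper_width": finger opening in mm.
Only numpy, scipy, OpenCV 4.12 (cv2) and the standard library are available. Lean on these libraries where they do the work, as an engineer would, in place of code of your own. Each camera call takes 0.05 s, during which the arm holds its last target.

## Working session

There is one attempt and no reset: what is moved stays moved. The work goes in short steps, Python scripts to look and compute and a tool call to move; the robot and the scene stay as the last step left them, time stands still between calls to the robot, and variables do not carry over. Pictures are saved under pics/ and viewed, and the job is handed in when it is done.

Besides the shell and the picture viewer there is one more tool, called after "Emit:" as name(argument=value, ...), one argument or row to a line, values as JSON. jog_arm: Moves the arm, as the interface text tells. Its arguments: {"type":"object","properties":{"plan":{"type":"array"},"claw":{"type":"number"},"newtons":{"type":"number"}},"required":["plan"]}

```bash
ls; mkdir -p pics; python3 - <<'E'
from workcell import env
import cv2
print(env.state())
for n in ["scene","top","wrist"]:
    print(n,env.calibration(n))
    cv2.imwrite(f"pics/{n}0.png",cv2.cvtColor(env.grab_frame(n),cv2.COLOR_RGB2BGR))
E
```

```text
pics
{'time_s': 0.0, 'qpos': array([ 6.76087837e+01,  1.83517888e+01,  8.97073996e+01, -1.66089783e-03,
        7.20414437e+01, -1.14371342e+00]), 'qvel': array([-0.09966946, -0.02227306, -0.055656  ,  0.06592075, -0.01381249,
       -0.05237491]), 'effort': array([-1.62326472e-05, -4.12458229e+01, -2.31975871e+01,  7.28527992e-02,
        4.57566103e-02, -1.32653604e-04]), 'ee_pos': array([208.19109963, 535.49623269, 238.11201102]), 'ee_rot': array([ -90.24472591,   89.89935546, -111.49171531]), 'force': array([-0.40553469,  0.45193512,  0.50939728]), 'torque': array([0.02809602, 0.02276449, 0.02520168]), 'gripper_width': 91.19164645818921}
scene {'vertical_fov': 50.6105612710801, 'cx': 320.43730336310966, 'cy': 232.14648216393206, 'origin': array([1127.91526455, -663.94983251,  764.50497713]), 'orientation': array([-126.14629879,   -0.90086368,   46.18010831])}
top {'vertical_fov': 55.16713166855792, 'cx': 321.2319984065847, 'cy': 234.1826243990339, 'origin': array([ 223.38812698,  -26.83521633, 1316.82830663]), 'orientation': array([-169.44374639,    1.22906837,  -90.06254363])}
wrist {'vertical_fov': 69.0164590785131, 'cx': 323.9806329670145, 'cy': 237.50541349812403, 'T_tool_cam': array([[ 7.69242397e-04, -2.46280852e-01,  9.69198200e-01,
        -1.46268267e+02],
       [ 9.99999692e-01,  3.71337644e-05, -7.84253236e-04,
         2.77435358e-02],
       [ 1.57156577e-04,  9.69198504e-01,  2.46280804e-01,
        -6.89166226e+01],
       [ 0.00000000e+00,  0.00000000e+00,  0.00000000e+00,
         1.00000000e+00]])}
```

View pics/scene0.png

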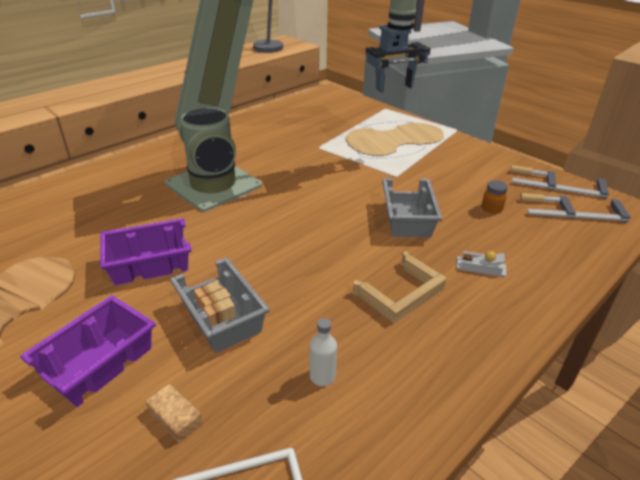

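View pics/top0.png

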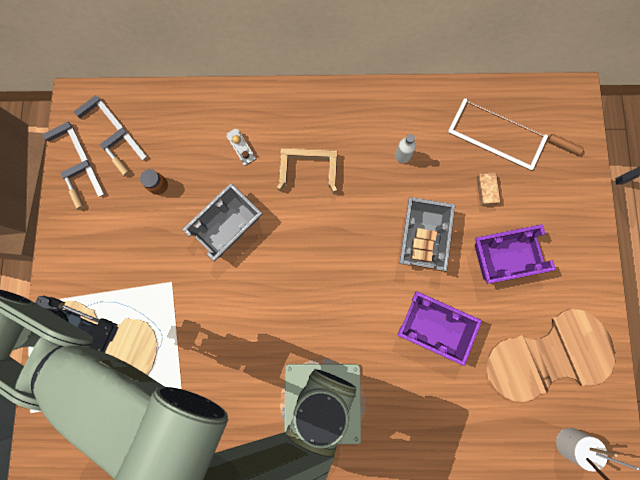

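View pics/wrist0.png

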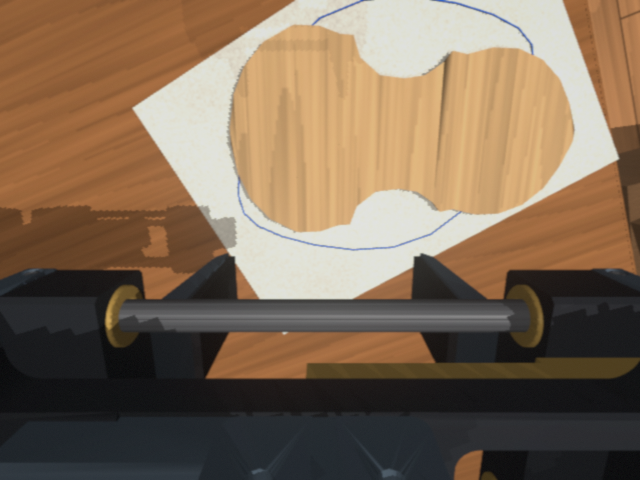

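```bash
python3 - <<'E'
import cv2,numpy as np
t=cv2.imread("pics/top0.png");s=cv2.imread("pics/scene0.png")
a=cv2.resize(t[180:290,170:280],(400,400),interpolation=cv2.INTER_CUBIC)
b=cv2.resize(t[185:285,380:480],(400,400),interpolation=cv2.INTER_CUBIC)
c=cv2.resize(s[250:360,165:275],(400,400),interpolation=cv2.INTER_CUBIC)
d=cv2.resize(t[130:210,270:350],(400,400),interpolation=cv2.INTER_CUBIC)
cv2.imwrite("pics/z0.png",cv2.resize(np.vstack([np.hstack([a,b]),np.hstack([c,d])]),(600,600)))
E
```

```text
(no output)
```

View pics/z0.png

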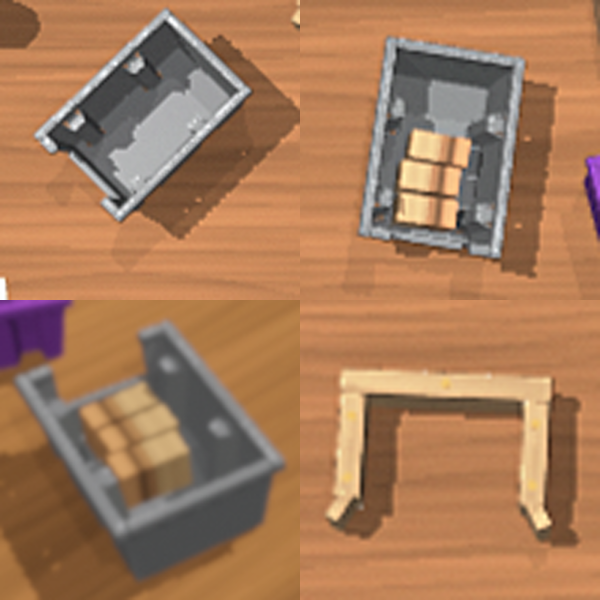

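```bash
cat > h.py <<'E'
import numpy as np,cv2
from scipy.spatial.transform import Rotation as R
from scipy.optimize import least_squares
from workcell import env
def Rm(r): return R.from_euler('xyz',r,degrees=True).as_matrix()
def cam(name,st=None):
    c=env.calibration(name); f=240/np.tan(np.radians(c['vertical_fov'])/2)
    if name=='wrist':
        st=st or env.state(); T=np.eye(4);T[:3,:3]=Rm(st['ee_rot']);T[:3,3]=st['ee_pos']
        M=T@np.array(c['T_tool_cam']); return f,c['cx'],c['cy'],M[:3,3],M[:3,:3]
    return f,c['cx'],c['cy'],np.array(c['origin']),Rm(c['orientation'])
def ray(C,px,z):
    f,cx,cy,o,r=C; px=np.atleast_2d(px).astype(float)
    d=np.c_[(px[:,0]-cx)/f,(px[:,1]-cy)/f,np.ones(len(px))]@r.T
    return o+d*((z-o[2])/d[:,2])[:,None]
def proj(C,P):
    f,cx,cy,o,r=C; q=(np.atleast_2d(P)-o)@r
    return np.c_[f*q[:,0]/q[:,2]+cx,f*q[:,1]/q[:,2]+cy]
def place(pose,P):
    x,y,a=pose;c,s=np.cos(a),np.sin(a);P=np.asarray(P,float)
    return np.c_[x+c*P[:,0]-s*P[:,1],y+s*P[:,0]+c*P[:,1],P[:,2]]
def fit(C,px,P,g):
    px=np.asarray(px,float)
    r=least_squares(lambda p:(proj(C,place(p,P))-px).ravel(),g,x_scale=[100,100,1])
    e=(proj(C,place(r.x,P))-px)
    print('pose',r.x[:2].round(1),np.degrees(r.x[2]).round(2),'err px',e.round(1).tolist()); return r.x
# rim outer corners: back-left(+x,+y), back-right, front-right, front-left
RIM=[[94.5,64.5,70],[94.5,-64.5,70],[-94.5,-64.5,70],[-94.5,64.5,70]]
def tool(st=None):
    st=st or env.state(); return st['ee_pos'],Rm(st['ee_rot'])
def snap(n,fn):
    st=env.state(); im=env.grab_frame(n); cv2.imwrite('pics/'+fn,cv2.cvtColor(im,cv2.COLOR_RGB2BGR)); return cam(n,st),im
def plan(target,jaw=None):
    """target TCP world; jaw= desired world yaw (deg) of tool y (mod 180)"""
    p,r=tool(); d=r.T@(np.array(target)-p)/10
    cur=np.degrees(np.arctan2(r[1,1],r[0,1]))
    print('at',p.round(1),'jaw yaw',cur.round(2),'shift cm',d.round(2),'axes z->',r[:,2].round(3))
    if jaw is not None:
        dd=(jaw-cur+90)%180-90; print('turn units',round(-dd/6,3),'or',round(-(dd-np.sign(dd)*180)/6,3))
E
python3 - <<'E'
from h import *
C=cam('top')
fit(C,[(230.5,184.4),(261.7,214.8),(214,260),(183.6,229.5)],RIM,[500,200,-.8])
fit(C,[(409.3,197.7),(454.3,205.3),(446.7,271),(400,263.3)],RIM,[500,-200,-.1])
fit(C,[(281.2,149.5),(337.2,151.3),(287,155.3),(330,157.2)],[[105,82,34],[105,-82,34],[85,62,34],[85,-62,34]],[600,0,0])
print(ray(C,[(407,160),(152,190),(245,150),(489,190)],0).round(0))
plan([480,-100,300],0)
E
```

```text
pose [492.3 274.9] -44.67 err px [[0.8, -1.5], [1.2, -0.9], [-0.5, 2.0], [-1.5, 0.2]]
pose [ 455.3 -292.6] -9.74 err px [[-0.5, -0.4], [0.8, -0.7], [0.2, 0.6], [-0.5, 0.4]]
pose [609.6  41.3] -2.78 err px [[0.0, -0.4], [-0.4, -0.2], [0.6, 0.5], [-0.3, 0.2]]
[[ 694. -256.    0.]
 [ 606.  508.    0.]
 [ 730.  232.    0.]
 [ 599. -493.    0.]]
at [208.2 535.6 238.3] jaw yaw 68.75 shift cm [ -6.1  -49.4   48.36] axes z-> [ 0.932 -0.362 -0.   ]
turn units 11.459 or -18.541
```

```bash
python3 - <<'E'
from h import *
plan([490,-280,300],-9.7)
E
```

```text
at [208.2 535.6 238.3] jaw yaw 68.75 shift cm [ -6.08 -65.82  55.82] axes z-> [ 0.932 -0.362 -0.   ]
turn units 13.076 or -16.924
```

Emit:
jog_arm(
  plan=[-0.5, -2.75, 2.32, 0, -0.5, -2.75, 2.32, 0, -0.5, -2.75, 2.32, 0, -0.5, -2.75, 2.32, 0, -0.5, -2.75, 2.32, 0, -0.5, -2.75, 2.32, 0, -0.5, -2.75, 2.32, 0, -0.5, -2.75, 2.32, 0, -0.5, -2.75, 2.32, 0, -0.5, -2.75, 2.32, 0, -0.5, -2.75, 2.32, 0, -0.5, -2.75, 2.32, 0],
)

```text
time_s: 1.15
ee_pos: [348.1, 125.8, 299.2]
ee_rot: [54.7, 90.0, 33.5]
force: [0.9, 0.0, -0.5]
gripper_width: 91.4
```

Emit:
jog_arm(
  plan=[0, -2.75, 2.32, 0, 0, -2.75, 2.32, 0, 0, -2.75, 2.32, 0, 0, -2.75, 2.32, 0, 0, -2.75, 2.32, 0, 0, -2.75, 2.32, 0, 0, -2.75, 2.32, 0, 0, -2.75, 2.32, 0, 0, -2.75, 2.32, 0, 0, -2.75, 2.32, 0, 0, -2.75, 2.32, 0, 0, -2.75, 2.32, 0],
)

```text
time_s: 2.15
ee_pos: [488.2, -282.7, 298.5]
ee_rot: [145.6, 90.0, 124.3]
force: [0.2, -0.6, 0.6]
gripper_width: 91.3
```

Emit:
jog_arm(
  plan=[0, 0, 0, 1.1, 0, 0, 0, 1.1, 0, 0, 0, 1.1, 0, 0, 0, 1.1, 0, 0, 0, 1.1, 0, 0, 0, 1.1, 0, 0, 0, 1.1, 0, 0, 0, 1.1, 0, 0, 0, 1.1, 0, 0, 0, 1.1, 0, 0, 0, 1.1, 0, 0, 0, 1.0],
)

```text
time_s: 3.15
ee_pos: [488.0, -280.9, 298.5]
ee_rot: [-119.1, 90.0, 140.7]
force: [-0.1, 0.3, 0.1]
gripper_width: 91.4
```

```bash
python3 - <<'E'
from h import *
C,im=snap('wrist','w1.png'); plan([490,-280,300],-9.7); print(env.state()['time_s'])
P=proj(C,place([455.3,-292.6,np.radians(-9.74)],RIM));print(P.round(0).tolist())
E
```

```text
at [ 488.  -280.8  298.5] jaw yaw -10.33 shift cm [-0.15  0.18 -0.12] axes z-> [-0.179 -0.984 -0.   ]
turn units -0.104 or 29.896
3.2
[[385.0, 169.0], [381.0, 284.0], [216.0, 285.0], [206.0, 171.0]]
```

View pics/w1.png

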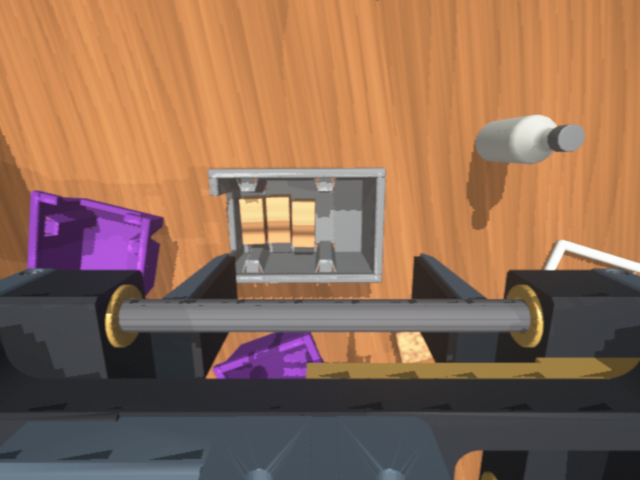

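```bash
python3 - <<'E'
import cv2
t=cv2.imread("pics/w1.png")
cv2.imwrite("pics/w1z.png",cv2.resize(t[155:295,195:395],(800,560),interpolation=cv2.INTER_CUBIC))
E
```

```text
(no output)
```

View pics/w1z.png

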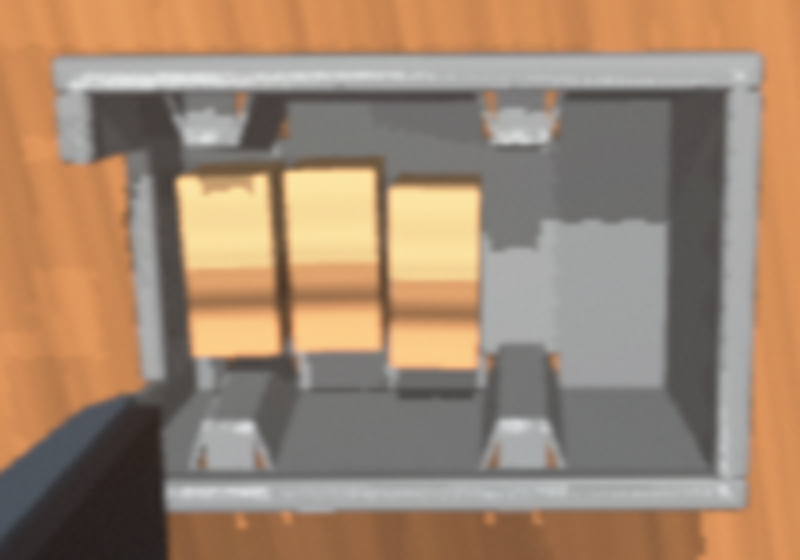

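```bash
python3 - <<'E'
from h import *
C=cam('wrist')
p=fit(C,[(385.5,168.5),(381.5,282),(208.8,169.3)],[RIM[0],RIM[1],RIM[3]],[455,-290,-.17])
g=place(p,[[89.5,0,0]])[0]; print(g)
plan([g[0],g[1],150],np.degrees(p[2]))
plan([g[0],g[1],82],np.degrees(p[2]))
E
```

```text
pose [ 457.3 -291.4] -10.05 err px [[1.0, -0.3], [0.5, 0.8], [-1.5, -0.2]]
[ 545.45682082 -306.97527294    0.        ]
at [ 488.  -280.8  298.5] jaw yaw -10.33 shift cm [14.85  6.13  1.55] axes z-> [-0.179 -0.984 -0.   ]
turn units -0.046 or 29.954
at [ 488.  -280.8  298.5] jaw yaw -10.33 shift cm [21.65  6.13  1.55] axes z-> [-0.179 -0.984 -0.   ]
turn units -0.046 or 29.954
```

Emit:
jog_arm(
  plan=[2, 1.53, 0.39, 0, 2, 1.53, 0.39, 0, 2, 1.53, 0.39, 0, 2, 1.54, 0.38, 0, 2, 0, 0, 0, 2, 0, 0, 0, 2, 0, 0, 0, 1, 0, 0, 0, 0, 0, 0, 0, 0, 0, 0, 0],
  claw=4.5,
  newtons=40,
)

```text
time_s: 4.03
ee_pos: [546.0, -306.7, 148.9]
ee_rot: [-123.2, 90.0, 137.0]
force: [0.6, -0.6, -0.2]
gripper_width: 44.7
```

```bash
python3 - <<'E'
from h import *
snap('wrist','w2.png');snap('scene','s2.png'); plan([545.5,-307,82],-10.05)
s=cv2.imread("pics/s2.png");w=cv2.imread("pics/w2.png")
cv2.imwrite("pics/v2.png",np.hstack([cv2.resize(s[200:360,140:300],(400,400)),cv2.resize(w,(400,300))[:300].copy() if 0 else cv2.copyMakeBorder(cv2.resize(w,(400,300)),0,100,0,0,0)]))
E
```

```text
at [ 546.7 -307.2  150.4] jaw yaw -9.82 shift cm [ 6.84 -0.14 -0.  ] axes z-> [-0.171 -0.985  0.001]
turn units 0.039 or -29.961
```

View pics/v2.png

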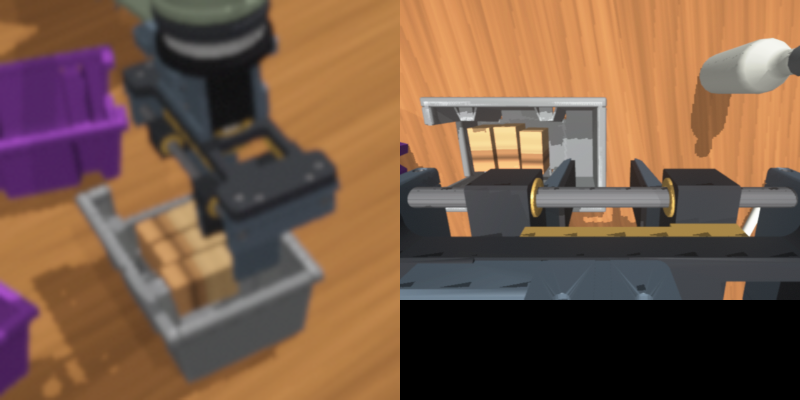

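Emit:
jog_arm(
  plan=[2, 0, 0, 0, 2, 0, 0, 0, 2, 0, 0, 0, 0.8, 0, 0, 0, 0, 0, 0, 0],
)

```text
time_s: 4.55
ee_pos: [545.3, -306.4, 80.0]
ee_rot: [-113.3, 89.9, 146.9]
force: [0.4, 0.5, 0.3]
gripper_width: 44.8
```

Emit:
jog_arm(
  plan=[0, 0, 0, 0, 0, 0, 0, 0, 0, 0, 0, 0, 0, 0, 0, 0, 0, 0, 0, 0, 0, 0, 0, 0, 0, 0, 0, 0],
  claw=0,
  newtons=40,
)

```text
time_s: 5.13
ee_pos: [545.2, -306.7, 81.6]
ee_rot: [-87.0, 89.9, 173.2]
force: [-3.6, 1.1, 5.7]
gripper_width: 9.8
```

```bash
python3 - <<'E'
from h import *
snap('wrist','w3.png');snap('scene','s3.png'); print(env.state()['force'])
plan([545.5,-307,82],-10.05)
s=cv2.imread("pics/s3.png");w=cv2.imread("pics/w3.png")
cv2.imwrite("pics/v3.png",np.hstack([cv2.resize(s[200:360,140:300],(400,400)),cv2.copyMakeBorder(cv2.resize(w,(400,300)),0,100,0,0,0)]))
E
```

```text
[-3.51608324  1.31709981  5.73195924]
at [ 545.2 -306.7   81.6] jaw yaw -9.83 shift cm [-0.04  0.04  0.03] axes z-> [-0.171 -0.985  0.   ]
turn units 0.036 or -29.964
```

View pics/v3.png

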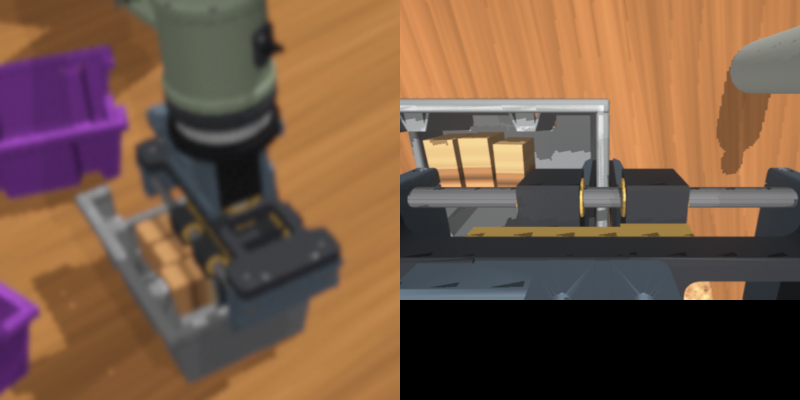

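```bash
python3 - <<'E'
import cv2,numpy as np
t=cv2.imread("pics/top0.png")[140:200,272:352];s=cv2.imread("pics/scene0.png")[245:325,345:455]
cv2.imwrite("pics/z4.png",cv2.resize(t,(800,600),interpolation=cv2.INTER_CUBIC))
cv2.imwrite("pics/z5.png",cv2.resize(s,(770,560),interpolation=cv2.INTER_CUBIC))
E
```

```text
(no output)
```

View pics/z4.png

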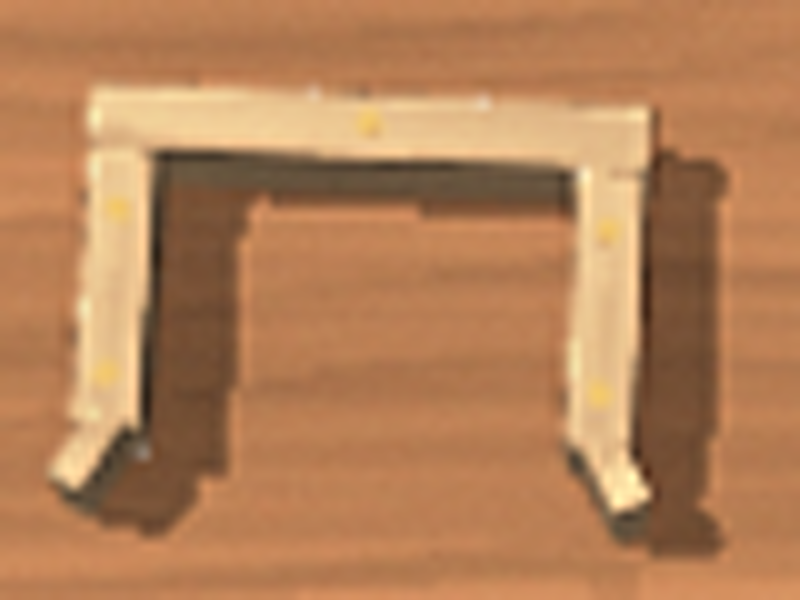

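View pics/z5.png

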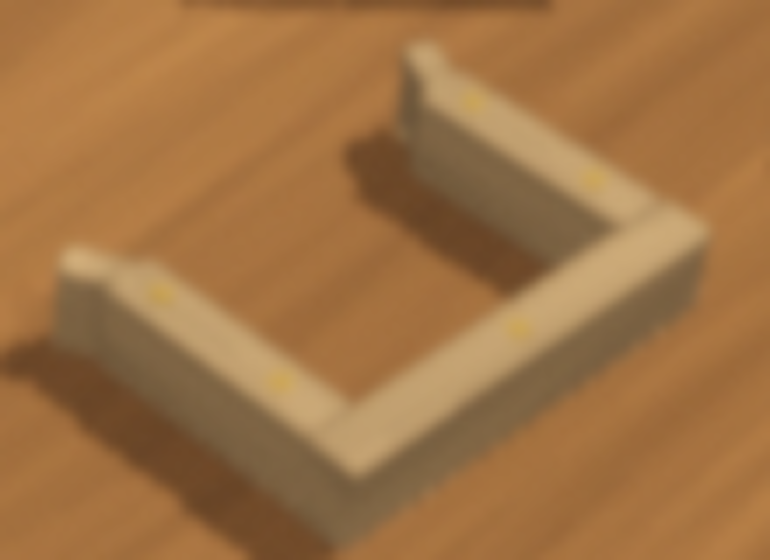

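```bash
python3 - <<'E'
from h import *
A=[[105,82,34],[105,-82,34],[85,62,34],[85,-62,34],[0,62,34],[0,-62,34]]
a=[(281.0,148.8),(337.2,150.6),(287.2,155.3),(330,156.5),(285.8,183.2),(329,184)]
B=[[105,-82,34],[105,82,34],[85,-62,34],[85,62,34],[0,62,34]]
b=[(396,312.7),(445.7,278.1),(395,302.9),(432.4,277.3),(406.1,259.3)]
p=fit(cam('top'),a,A,[610,40,0]); q=fit(cam('scene'),b,B,[610,40,0])
# tote in scene0 
E
```

```text
pose [611.5  40.4] -2.2 err px [[0.2, -0.1], [-0.4, -0.4], [0.4, 0.0], [-0.2, 0.0], [0.3, -0.0], [-0.2, 0.4]]
pose [614.5  45.6] -3.25 err px [[-0.5, 0.1], [1.0, 0.2], [-0.0, 0.0], [1.2, 0.2], [-1.7, -0.8]]
```

```bash
python3 - <<'E'
from h import *
plan([559.4,38.1,81.6],-2.5)
E
```

```text
at [ 545.2 -306.7   81.6] jaw yaw -9.83 shift cm [  0.    -4.48 -34.21] axes z-> [-0.171 -0.985  0.   ]
turn units -1.222 or 28.778
```

Emit:
jog_arm(
  plan=[0, -0.04, -0.3, 0, 0, -0.08, -0.6, 0, 0, -0.12, -0.9, 0, 0, -0.16, -1.2, 0, 0, -0.2, -1.5, 0, 0, -0.2, -1.5, 0, 0, -0.2, -1.5, 0, 0, -0.2, -1.5, 0, 0, -0.2, -1.5, 0, 0, -0.2, -1.5, 0, 0, -0.2, -1.5, 0, 0, -0.2, -1.5, 0],
)

```text
time_s: 6.23
ee_pos: [552.3, -154.8, 81.6]
ee_rot: [51.6, 89.9, -48.2]
force: [-0.2, -5.9, 4.2]
gripper_width: 9.6
```

```bash
python3 - <<'E'
from h import *
C,im=snap('wrist','w6.png');snap('scene','s6.png'); print(env.state()['force'])
plan([559.4,38.1,81.6],-2.5)
s=cv2.imread("pics/s6.png");w=cv2.imread("pics/w6.png")
cv2.imwrite("pics/v6.png",np.hstack([cv2.resize(s[160:360,160:360],(400,400)),cv2.copyMakeBorder(cv2.resize(w,(400,300)),0,100,0,0,0)]))
E
```

```text
[0.80945198 2.47957132 6.52289057]
at [ 552.2 -152.2   81.6] jaw yaw -9.79 shift cm [  0.04  -2.53 -18.87] axes z-> [-0.17  -0.985 -0.002]
turn units -1.214 or 28.786
```

View pics/v6.png

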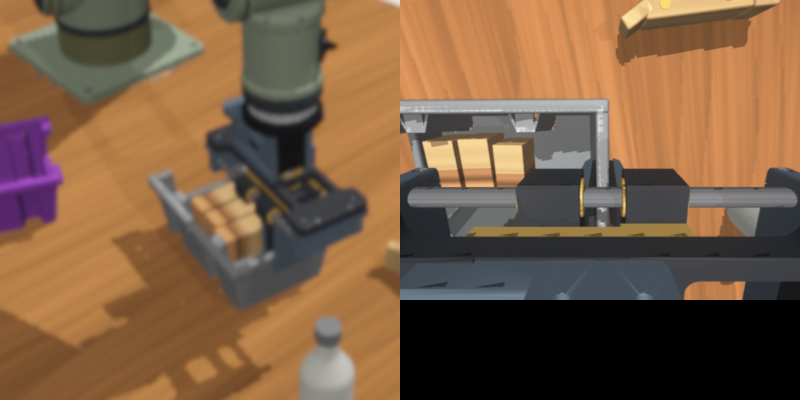

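Emit:
jog_arm(
  plan=[0, -0.13, -0.7, 0, 0, -0.2, -1.4, 0, 0, -0.25, -1.8, 0, 0, -0.25, -1.8, 0, 0, -0.25, -1.8, 0, 0, -0.25, -1.8, 0, 0, -0.25, -1.8, 0, 0, -0.25, -1.8, 0, 0, -0.25, -1.8, 0, 0, -0.25, -1.8, 0, 0, -0.2, -1.5, 0, 0, -0.2, -0.87, 0],
)

```text
time_s: 7.33
ee_pos: [557.2, 36.6, 81.6]
ee_rot: [52.9, 89.9, -46.8]
force: [0.7, -6.4, 6.3]
gripper_width: 9.6
```

Emit:
jog_arm(
  plan=[0, 0, 0, -0.1, 0, 0, 0, -0.25, 0, 0, 0, -0.25, 0, 0, 0, -0.25, 0, 0, 0, -0.25, 0, 0, 0, -0.11, 0, 0, 0, 0],
)

```text
time_s: 7.92
ee_pos: [556.7, 37.7, 81.6]
ee_rot: [-176.5, 89.8, 90.8]
force: [-0.7, 3.4, 6.8]
gripper_width: 9.8
```

```bash
python3 - <<'E'
from h import *
C,im=snap('wrist','w7.png');C2,_=snap('scene','s7.png'); snap('top','t7.png');print(env.state()['force'])
plan([559.4,38.1,81.6],-2.5)
A=[[105,82,34],[105,-82,34],[85,62,34],[85,-62,34],[0,62,34],[0,-62,34]]
print(proj(C,place([613,42,np.radians(-2.5)],A)).round(0).tolist())
s=cv2.imread("pics/s7.png")
cv2.imwrite("pics/v7.png",cv2.resize(s[180:340,260:470],(800,610)))
E
```

```text
[-0.34598485  3.01043612  6.91554631]
at [556.7  37.7  81.6] jaw yaw -2.74 shift cm [ 0.    0.26 -0.05] axes z-> [-0.048 -0.999 -0.004]
turn units -0.04 or 29.96
[[630.0, 109.0], [576.0, 381.0], [585.0, 148.0], [550.0, 353.0], [427.0, 149.0], [414.0, 354.0]]
```

View pics/v7.png

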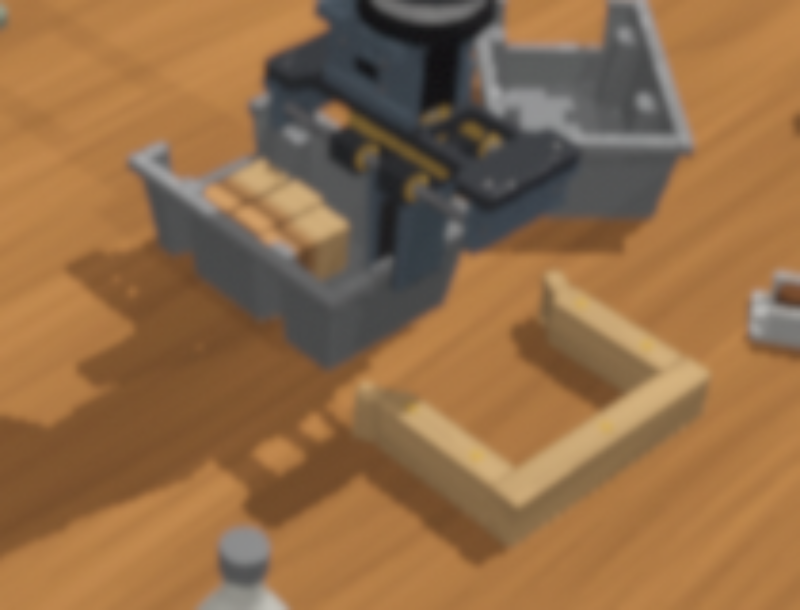

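View pics/w7.png

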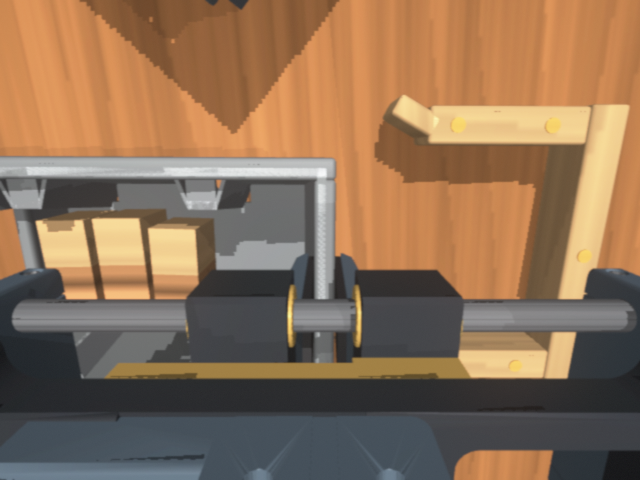

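View pics/t7.png

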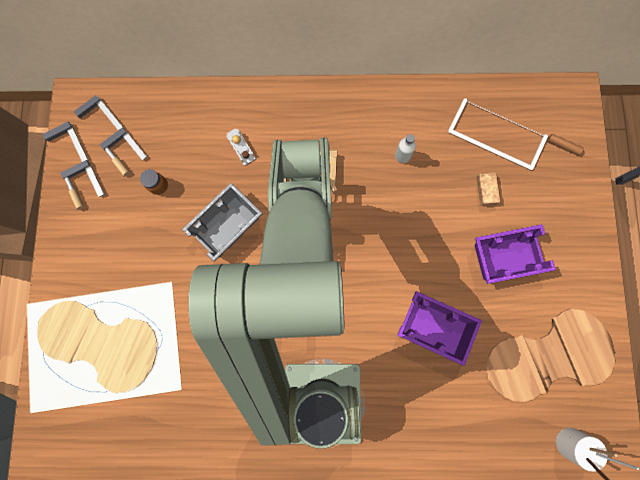

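```bash
python3 - <<'E'
from h import *
w=cv2.imread("pics/w7.png")
cv2.imwrite("pics/z7.png",cv2.resize(w[90:390,390:640],(667,800))[:600]);cv2.imwrite("pics/z8.png",cv2.resize(w[140:200,280:360],(800,600)))
cv2.imwrite("pics/z9.png",cv2.resize(w[310:390,440:600],(800,400)))
C=cam('wrist')
print(ray(C,[(335,157)],70))
E
```

```text
[[564.85611655 102.89041391  70.        ]]
```

View pics/z7.png

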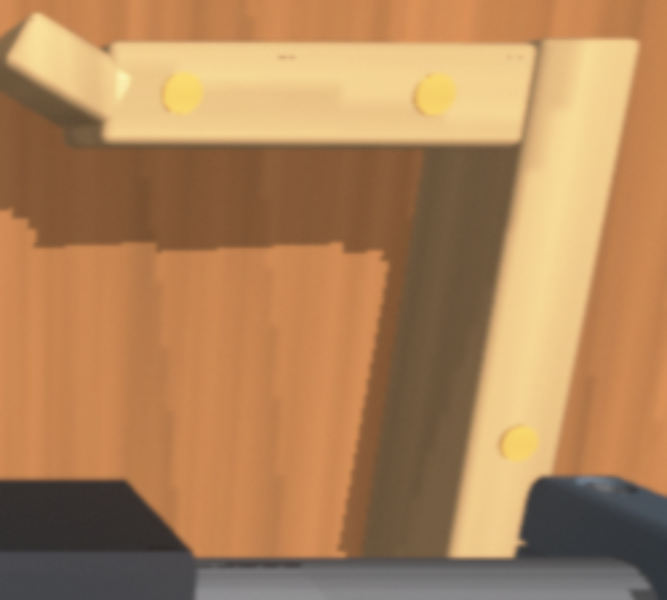

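View pics/z8.png

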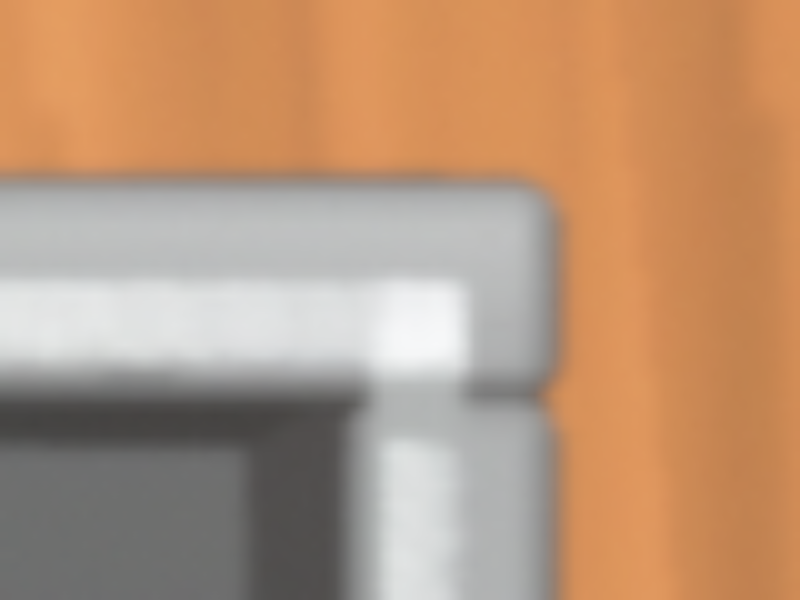

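View pics/z9.png

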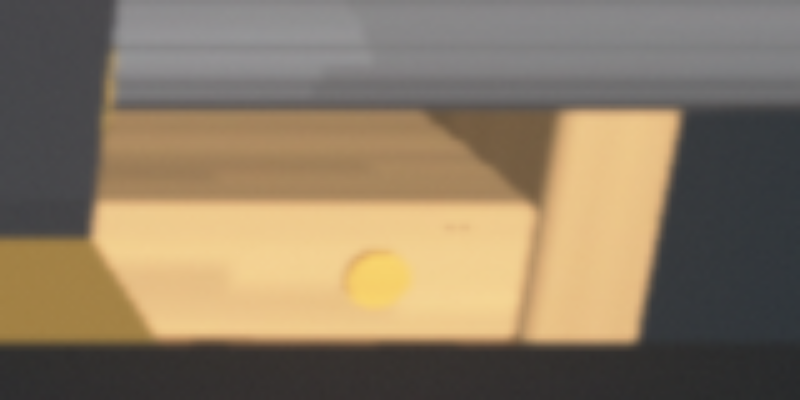

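```bash
python3 - <<'E'
from h import *
C=cam('wrist')
p=fit(C,[(584.9,143.6),(629.1,105),(428.6,142.5),(547.2,350.2)],[[85,62,34],[105,82,34],[0,62,34],[85,-62,34]],[613,42,-.04])
P,r=tool(); yaw=np.arctan2(r[1,1],r[0,1])
c=ray(C,[(335.8,158)],70)[0]; R2=np.array([[np.cos(yaw),-np.sin(yaw)],[np.sin(yaw),np.cos(yaw)]])
tc=c[:2]-R2@[94.5,64.5]; print('tote centre',tc,'vs TCP',R2.T@(P[:2]-tc), np.degrees(yaw))
ps=p[2];Rs=np.array([[np.cos(ps),-np.sin(ps)],[np.sin(ps),np.cos(ps)]])
print('tote in stall',Rs.T@(tc-p[:2]), np.degrees(yaw-ps))
E
```

```text
pose [612.   45.4] -3.26 err px [[0.2, 0.5], [1.4, -0.1], [-1.7, 0.1], [-0.0, -0.3]]
tote centre [467.71475645  42.5372155 ] vs TCP [89.14497959 -0.55566076] -2.741664940411032
tote in stall [-143.88170097  -11.06930089] 0.5158966174035055
```

Emit:
jog_arm(
  plan=[0, 0.1, -0.3, 0, 0, 0.3, -0.4, 0, 0, 0.6, -0.28, 0, 0, 0.9, 0, 0, 0, 1.3, 0, 0, 0, 1.5, 0, 0, 0, 1.5, 0, 0, 0, 1.5, 0, 0, 0, 1.3, 0, 0, 0, 1.0, 0, 0, 0, 0.6, 0, 0, 0, 0.3, 0, 0],
)

```text
time_s: 9.07
ee_pos: [662.3, 42.0, 81.1]
ee_rot: [-99.7, 89.4, 167.7]
force: [-9.6, 1.6, 12.0]
gripper_width: 9.8
```

```bash
python3 - <<'E'
from h import *
C,im=snap('wrist','w10.png');C2,_=snap('scene','s10.png');print(env.state()['force'])
plan([701,40.9,81.6],-2.9)
s=cv2.imread("pics/s10.png")
cv2.imwrite("pics/v10.png",cv2.resize(s[180:340,280:490],(800,610)))
E
```

```text
[-9.35992875  0.72756453 12.2284674 ]
at [662.2  42.   81.2] jaw yaw -2.64 shift cm [-0.08  3.88 -0.07] axes z-> [-0.046 -0.999 -0.002]
turn units 0.044 or -29.956
```

View pics/v10.png

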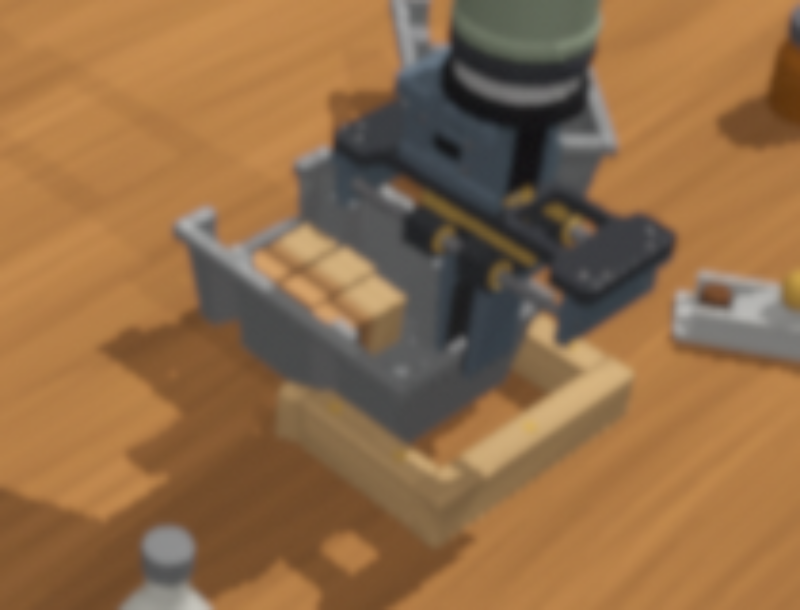

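View pics/w10.png

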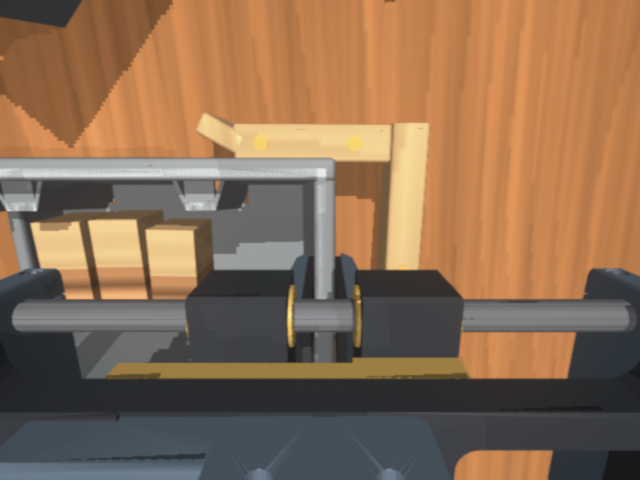

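Emit:
jog_arm(
  plan=[-0.04, 0.3, 0, 0, 0, 0.5, 0, 0, 0, 0.6, 0, 0, 0, 0.6, 0, 0, 0, 0.6, 0, 0, 0, 0.4, 0, 0, 0, 0.3, 0, 0, 0, 0, 0, 0],
)

```text
time_s: 9.83
ee_pos: [696.0, 40.6, 81.4]
ee_rot: [-102.9, 89.5, 164.5]
force: [-7.0, 0.3, 8.6]
gripper_width: 9.7
```

```bash
python3 - <<'E'
from h import *
C,im=snap('wrist','w11.png');C2,_=snap('scene','s11.png');print(env.state()['force'])
plan([701,40.9,81.6],-2.9)
s=cv2.imread("pics/s11.png")
cv2.imwrite("pics/v11.png",cv2.resize(s[180:340,280:490],(800,610)))
E
```

```text
[-7.31453631  0.51895303  8.87081911]
at [695.9  40.6  81.4] jaw yaw -2.63 shift cm [-0.02  0.51 -0.06] axes z-> [-0.046 -0.999 -0.002]
turn units 0.046 or -29.954
```

View pics/v11.png

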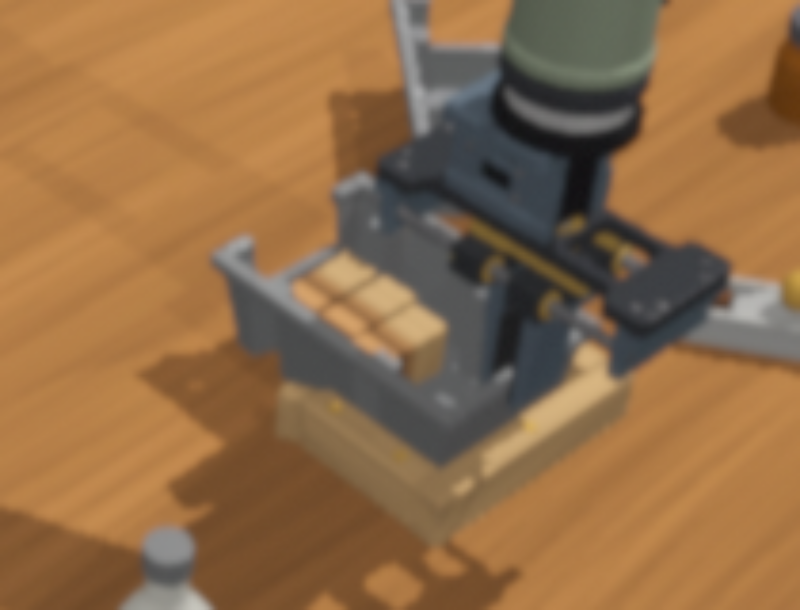

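View pics/w11.png

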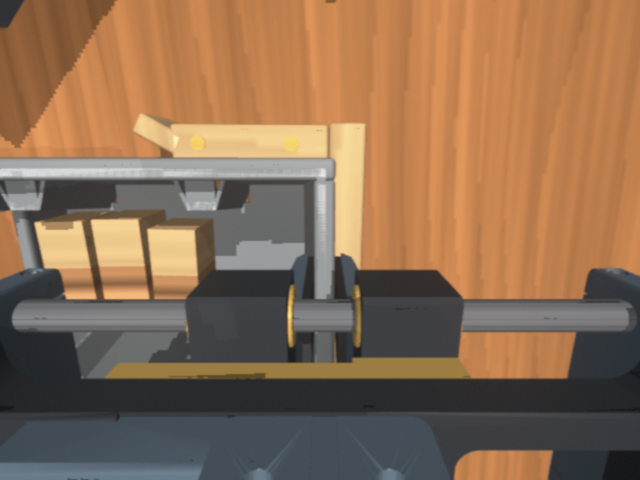

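Nearly home. I'll push gently in 2 mm steps until the contact force rises.

Emit:
jog_arm(
  plan=[0, 0.2, 0, 0, 0, 0.2, 0, 0, 0, 0.1, 0, 0, 0, 0, 0, 0],
)

```text
time_s: 10.27
ee_pos: [700.5, 40.4, 81.4]
ee_rot: [-102.1, 89.5, 165.3]
force: [-7.4, -0.1, 8.8]
gripper_width: 10.2
```

Emit:
jog_arm(
  plan=[0, 0.1, 0, 0, 0, 0.1, 0, 0, 0, 0, 0, 0],
)

```text
time_s: 10.52
ee_pos: [702.4, 40.3, 81.4]
ee_rot: [-101.5, 89.4, 165.9]
force: [-7.6, 1.4, 9.9]
gripper_width: 9.7
```

Emit:
jog_arm(
  plan=[0, 0.1, 0, 0, 0, 0.1, 0, 0, 0, 0, 0, 0],
)

```text
time_s: 10.77
ee_pos: [702.8, 40.3, 81.3]
ee_rot: [-98.1, 89.2, 169.3]
force: [-11.3, 0.4, 10.9]
gripper_width: 9.2
```

Emit:
jog_arm(
  plan=[0, 0.1, 0, 0, 0, 0.1, 0, 0, 0, 0, 0, 0],
)

```text
time_s: 11.02
ee_pos: [703.2, 40.3, 81.2]
ee_rot: [-95.8, 89.0, 171.6]
force: [-14.7, 1.1, 12.7]
gripper_width: 9.4
```

```bash
python3 - <<'E'
from h import *
C,im=snap('wrist','w12.png');C2,_=snap('scene','s12.png');print(env.state()['force'])
plan([701,40.9,81.6],-2.9)
s=cv2.imread("pics/s12.png")
cv2.imwrite("pics/v12.png",cv2.resize(s[220:340,330:470],(700,600)))
w=cv2.imread("pics/w12.png");cv2.imwrite("pics/z12.png",cv2.resize(w[110:290,120:380],(800,554)))
E
```

```text
[-13.97702278   0.31448581  13.02852253]
at [703.2  40.3  81.2] jaw yaw -2.64 shift cm [-0.03 -0.22 -0.05] axes z-> [-0.046 -0.999 -0.002]
turn units 0.043 or -29.957
```

View pics/v12.png

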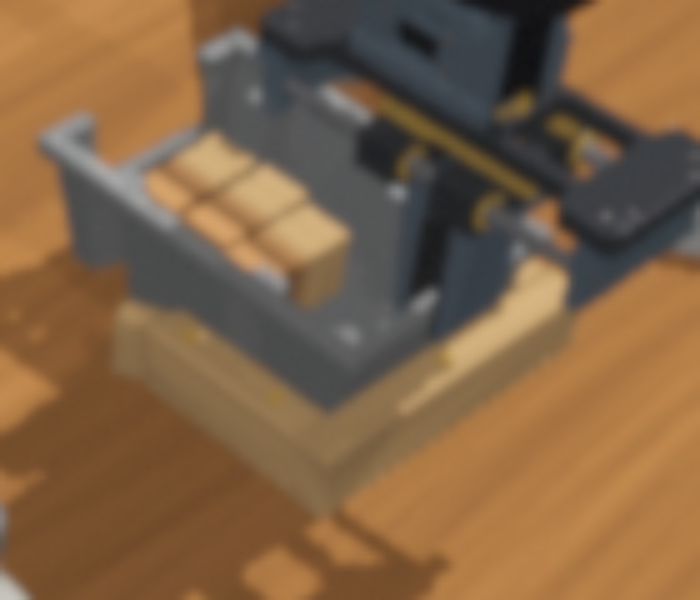

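View pics/z12.png

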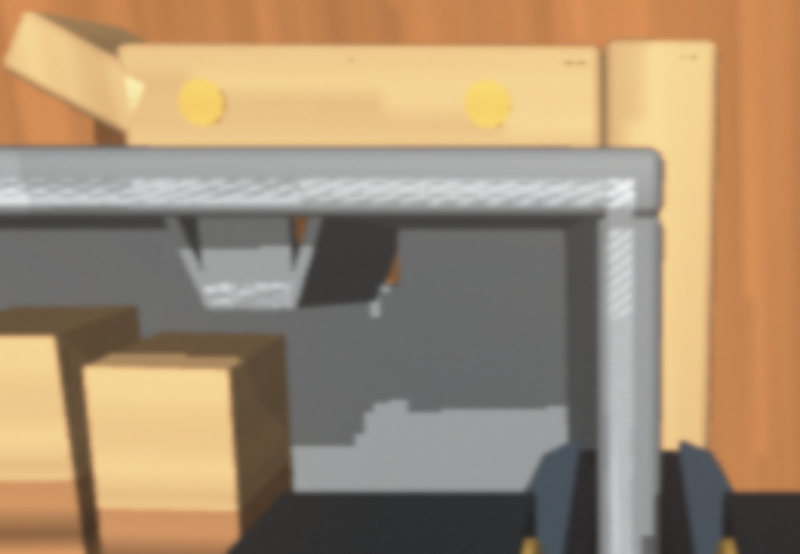

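Emit:
jog_arm(
  plan=[0, -0.2, 0, 0, 0, 0, 0, 0],
)

```text
time_s: 11.28
ee_pos: [702.8, 40.3, 81.3]
ee_rot: [-98.4, 89.3, 169.0]
force: [-10.3, -0.0, 10.5]
gripper_width: 9.4
```

Emit:
jog_arm(
  plan=[0, 0, 0, 0, 0, 0, 0, 0, 0, 0, 0, 0, 0, 0, 0, 0, 0, 0, 0, 0],
  claw=4,
)

```text
time_s: 11.7
ee_pos: [708.4, 38.9, 80.8]
ee_rot: [-147.8, 89.9, 119.6]
force: [-0.3, 0.4, 0.6]
gripper_width: 38.8
```

Emit:
jog_arm(
  plan=[-0.5, 0, 0, 0, -1.5, 0, 0, 0, -2.5, 0, 0, 0, -3, 0, 0, 0, -3, 0, 0, 0, -3, 0, 0, 0, -3, 0, 0, 0, -3, 0, 0, 0, -2, -2, 0, 0, 0, -3, 0, 0, 0, -3, 0, 0, 0, 0, 0, 0],
)

```text
time_s: 12.7
ee_pos: [623.3, 42.0, 297.3]
ee_rot: [-95.4, 89.8, 172.0]
force: [0.2, 0.8, -0.4]
gripper_width: 40.0
```

```bash
python3 - <<'E'
from h import *
C,im=snap('wrist','w13.png')
plan([701,40.9,81.6],-2.9);print(env.state()['force'])
E
```

```text
at [626.3  41.9 297.4] jaw yaw -2.58 shift cm [21.58  7.47 -0.23] axes z-> [-0.045 -0.999 -0.   ]
turn units 0.054 or -29.946
[-0.4016109   0.42822805 -0.40389   ]
```

View pics/w13.png

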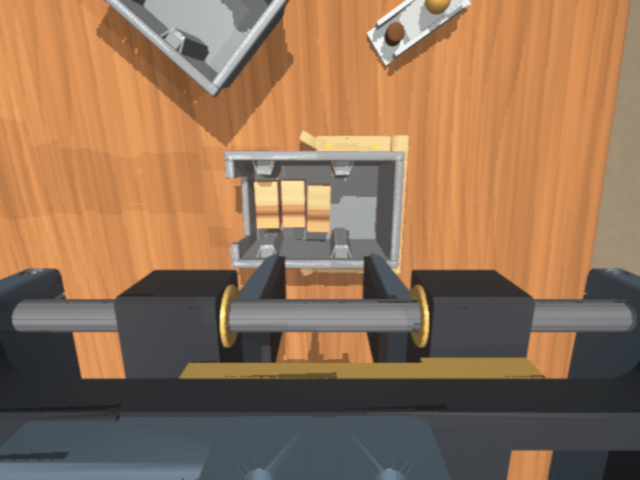

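```bash
python3 - <<'E'
from h import *
w=cv2.imread("pics/w13.png");cv2.imwrite("pics/z13.png",cv2.resize(w[125:281,215:415],(800,624))[:600])
E
```

```text
(no output)
```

View pics/z13.png

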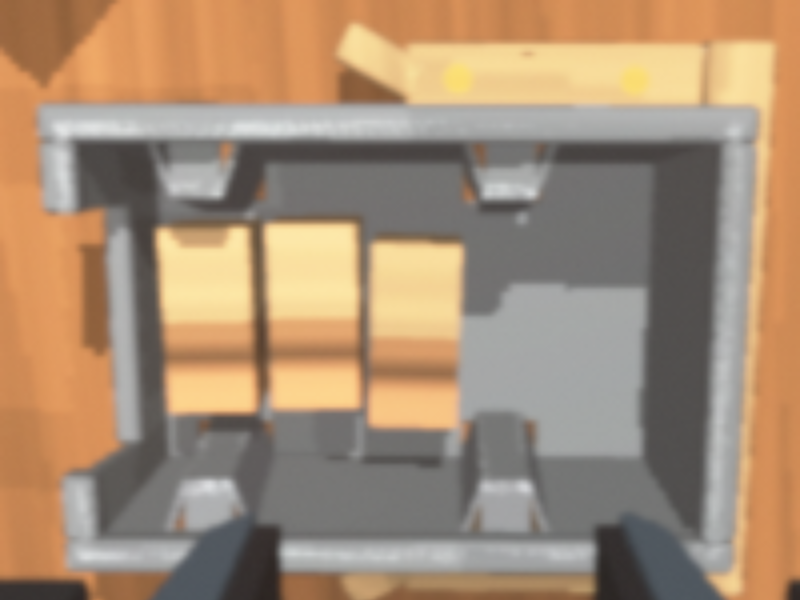

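```bash
python3 - <<'E'
from h import *
C=cam('wrist')
p=fit(C,[(405,151.5),(398,267.8),(232.5,267),(225,151.5)],RIM,[612,45,-.04])
q=fit(C,[(408.3,135.5),(400.5,273)],[[105,82,34],[105,-82,34]],[612,45,-.04])
c,s=np.cos(q[2]),np.sin(q[2]);d=p-q;print('in stall',c*d[0]+s*d[1],-s*d[0]+c*d[1],np.degrees(d[2]))
np.save('loaded.npy',p)
e=[492.3+2,274.9+1,np.radians(-44.67)]
plan([e[0],e[1]-0,300],45)
# final
E
```

```text
pose [616.9  44.7] -2.74 err px [[0.9, -0.5], [1.0, 0.8], [-0.8, 1.2], [-1.0, -1.0]]
pose [616.5  43.6] -2.56 err px [[0.0, 0.1], [-0.0, -0.1]]
in stall 0.3539571663935598 1.1074585698067272 -0.1794444552711225
at [626.3  41.9 297.4] jaw yaw -2.58 shift cm [ -0.25 -14.24 -22.79] axes z-> [-0.045 -0.999 -0.   ]
turn units -7.929 or 22.071
```

Emit:
jog_arm(
  plan=[0, -1.42, -2.28, -0.4, 0, -1.55, -2.2, -0.8, 0, -1.73, -2.06, -1, 0, -1.93, -1.87, -1, 0, -2.12, -1.65, -1, 0, -2.28, -1.42, -1, 0, -2.42, -1.17, -1, 0, -2.53, -0.91, -1, 0, -2.6, -0.64, -0.7, 0, -2.66, -0.45, 0, 0, 0, 0, 0, 0, 0, 0, 0],
  claw=4.5,
)

```text
time_s: 13.75
ee_pos: [409.0, 99.3, 297.2]
ee_rot: [64.5, 89.8, 19.2]
force: [0.6, 0.9, -0.1]
gripper_width: 44.5
```

Emit:
jog_arm(
  plan=[0, 0, 0, 0, 0, 0, 0, 0, 0, 0, 0, 0],
)

```text
time_s: 14.0
ee_pos: [409.5, 99.8, 296.2]
ee_rot: [128.2, 90.0, 83.1]
force: [0.5, 0.5, -0.0]
gripper_width: 45.0
```

```bash
python3 - <<'E'
from h import *
C,im=snap('wrist','w14.png');st=env.state();print(st['force'],st['qvel'].round(1),st['qpos'].round(1))
plan([494,276,300],45)
E
```

```text
[-0.27897626  0.11791857  0.12563217] [-0.  -0.3  0.4 -0.1  0.1 -0.1] [ 12.1   2.2 101.8   0.   76.1 -32.7]
at [409.3  99.7 296.1] jaw yaw 44.82 shift cm [-0.39 18.43 -6.53] axes z-> [ 0.705 -0.709 -0.   ]
turn units -0.029 or 29.971
```

View pics/w14.png

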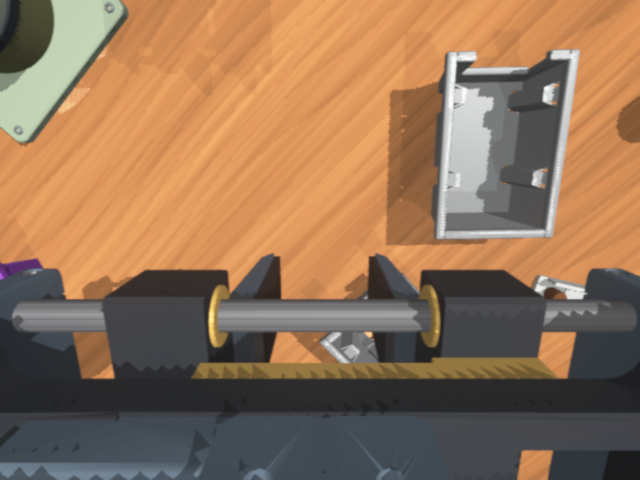

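```bash
python3 - <<'E'
from h import *
w=cv2.imread("pics/w14.png");cv2.imwrite("pics/z14.png",cv2.resize(w[40:250,425:595],(486,600)))
E
```

```text
(no output)
```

View pics/z14.png

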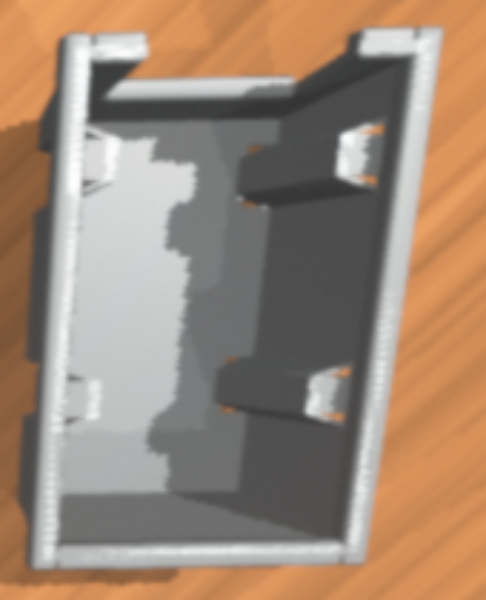

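```bash
python3 - <<'E'
from h import *
C=cam('wrist')
p=fit(C,[(553.1,236.7),(435.9,238.8),(446.7,51.9),(579.7,49.8)],RIM,[492,275,-.8])
g=place(p,[[0,-59.5,0]])[0];print(g); np.save('empty.npy',p)
plan([g[0],g[1],150],np.degrees(p[2])+90)
E
```

```text
pose [493.4 277.9] -43.95 err px [[-0.2, 1.0], [-0.4, 1.3], [-0.1, -0.3], [0.6, -1.4]]
[452.06916464 235.07447065   0.        ]
at [409.3  99.7 296.1] jaw yaw 44.82 shift cm [14.61 12.58 -6.58] axes z-> [ 0.705 -0.709 -0.   ]
turn units -0.205 or 29.795
```

Emit:
jog_arm(
  plan=[0.5, 1.6, -0.8, -0.2, 1.5, 1.6, -0.9, 0, 2, 1.6, -0.9, 0, 2, 1.6, -0.9, 0, 2, 1.6, -0.9, 0, 2, 1.6, -0.9, 0, 2, 1.6, -0.9, 0, 2, 1.6, -0.9, 0, 0.6, -0.03, 0.1, 0, 0, 0, 0, 0, 0, 0, 0, 0, 0, 0, 0, 0],
  newtons=60,
)

```text
time_s: 15.05
ee_pos: [447.5, 239.4, 151.3]
ee_rot: [64.3, 89.9, 20.3]
force: [-0.2, 0.2, -0.1]
gripper_width: 45.5
```

```bash
python3 - <<'E'
from h import *
C,im=snap('wrist','w15.png')
p=np.load('empty.npy');g=place(p,[[-3,-59.5,0]])[0]
plan([g[0],g[1],82],np.degrees(p[2])+90)
print(ray(C,[(0,0)],70)*0)
E
```

```text
at [447.6 239.4 151.6] jaw yaw 45.97 shift cm [ 6.96 -0.01  0.31] axes z-> [ 0.719 -0.695  0.001]
turn units -0.014 or 29.986
[[0. 0. 0.]]
```

View pics/w15.png

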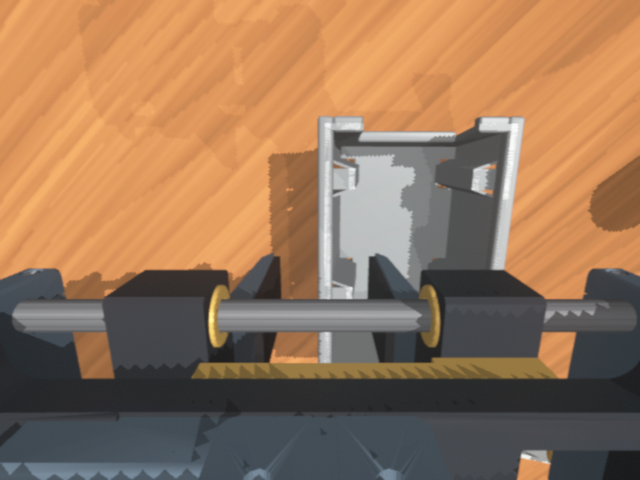

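Emit:
jog_arm(
  plan=[1.5, 0, 0.3, 0, 2, 0, 0, 0, 2, 0, 0, 0, 1.45, 0, 0, 0, 0, 0, 0, 0, 0, 0, 0, 0],
)

```text
time_s: 15.6
ee_pos: [449.4, 237.3, 81.5]
ee_rot: [73.8, 90.0, 29.8]
force: [-0.5, -0.1, 1.2]
gripper_width: 44.5
```

Emit:
jog_arm(
  plan=[0, 0, 0, 0, 0, 0, 0, 0, 0, 0, 0, 0, 0, 0, 0, 0, 0, 0, 0, 0, 0, 0, 0, 0, 0, 0, 0, 0],
  claw=0,
  newtons=60,
)

```text
time_s: 16.18
ee_pos: [449.4, 237.8, 81.3]
ee_rot: [79.9, 89.9, 35.9]
force: [-0.2, -1.3, 2.0]
gripper_width: 9.8
```

Emit:
jog_arm(
  plan=[-0.5, 0, 0, 0, -1, 0, 0, 0, -1, 0, 0, 0, -1, 0, 0, 0, 0, 0, 0, 0, 0, 0, 0, 0],
)

```text
time_s: 16.68
ee_pos: [449.6, 237.9, 116.8]
ee_rot: [72.2, 89.9, 28.2]
force: [0.2, 0.4, -3.5]
gripper_width: 9.5
```

```bash
python3 - <<'E'
from h import *
C,im=snap('wrist','w16.png');snap('scene','s16.png')
st=env.state();print(st['force'],st['torque'],st['gripper_width'])
plan([447,239,200],45)
s=cv2.imread("pics/s16.png");w=cv2.imread("pics/w16.png")
cv2.imwrite("pics/v16.png",np.hstack([cv2.resize(s[120:280,330:490],(400,400)),cv2.copyMakeBorder(cv2.resize(w,(400,300)),0,100,0,0,0)]))
E
```

```text
[-0.50032793  0.86372158 -2.69955672] [-0.11996297  0.13357731  0.02495458] 9.344482278719116
at [448.9 237.5 115.7] jaw yaw 46.02 shift cm [-8.43 -0.03 -0.24] axes z-> [ 0.72  -0.694 -0.   ]
turn units 0.17 or -29.83
```

View pics/v16.png

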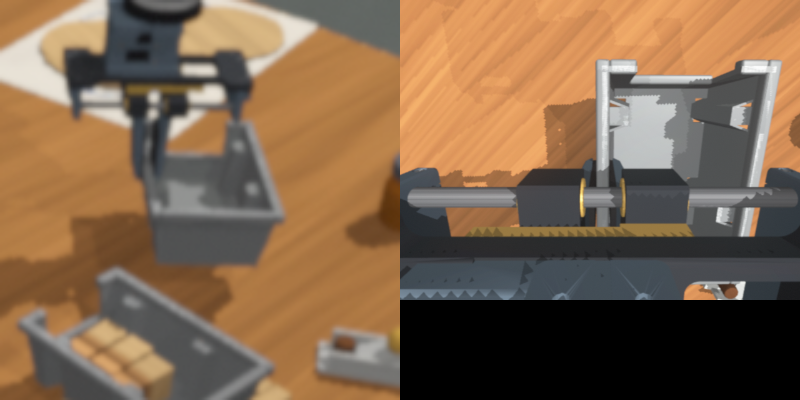

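Emit:
jog_arm(
  plan=[-0.8, 0, 0, 0, -1.6, 0, 0, 0, -2, 0, 0, 0, -2, 0, 0, 0, -2, 0, 0, 0, -2, 0, 0, 0, -1.6, 0, 0, 0, -1, 0, 0, 0.2, 0, 0, 0, 0.5, 0, 0, 0, 0.8, 0, 0, 0, 1, 0, 0, 0, 1],
)

```text
time_s: 17.78
ee_pos: [448.7, 237.5, 245.5]
ee_rot: [-95.1, 89.9, -160.4]
force: [0.0, -0.7, -3.4]
gripper_width: 9.6
```

Emit:
jog_arm(
  plan=[0, 0, 0, 1, 0, 0, 0, 1, 0, 0, 0, 1, 0, 0, 0, 1, 0, 0, 0, 1, 0, 0, 0, 1, 0, 0, 0, 1, 0, 0, 0, 1, 0, 0, 0, 1, 0, 0, 0, 1, 0, 0, 0, 1, 0, 0, 0, 1],
)

```text
time_s: 18.78
ee_pos: [448.9, 237.6, 245.4]
ee_rot: [-38.8, 89.9, -176.1]
force: [-0.2, -0.3, -1.9]
gripper_width: 9.3
```

Emit:
jog_arm(
  plan=[0, 0, 0, 1, 0, 0, 0, 1, 0, 0, 0, 1, 0, 0, 0, 1, 0, 0, 0, 1, 0, 0, 0, 1, 0, 0, 0, 0.9, 0, 0, 0, 0.5, 0, 0, 0, 0.2, 0, 0, 0, 0, 0, 0, 0, 0],
)

```text
time_s: 19.7
ee_pos: [449.1, 237.6, 245.7]
ee_rot: [-8.5, 90.0, 169.0]
force: [0.6, 0.1, -2.6]
gripper_width: 9.4
```

```bash
python3 - <<'E'
from h import *
C,im=snap('wrist','w17.png');snap('scene','s17.png');snap('top','t17.png')
st=env.state();print(st['force'],st['torque'],st['gripper_width'],st['ee_pos'],st['qpos'].round(1))
e=np.array([613.8,44.7,np.radians(177.3)])
g=place(e,[[-3,-59.5,0]])[0];print(g)
plan([g[0],g[1],180],-92.7)
s=cv2.imread("pics/s17.png");w=cv2.imread("pics/w17.png")
cv2.imwrite("pics/v17.png",np.hstack([cv2.resize(s[80:340,260:520],(400,400)),cv2.copyMakeBorder(cv2.resize(w,(400,300)),0,100,0,0,0)]))
E
```

```text
[-0.46433801  0.5193827  -3.17782204] [ 0.10395493  0.11215381 -0.01164052] 9.716713218743788 [449.17537794 237.6812231  245.81281813] [ 26.6  12.   97.4   0.   70.5 119.1]
[619.59950344 103.99262821   0.        ]
at [449.2 237.7 245.8] jaw yaw -92.56 shift cm [  6.58  12.59 -17.62] axes z-> [-0.999  0.045  0.   ]
turn units 0.023 or -29.977
```

View pics/v17.png

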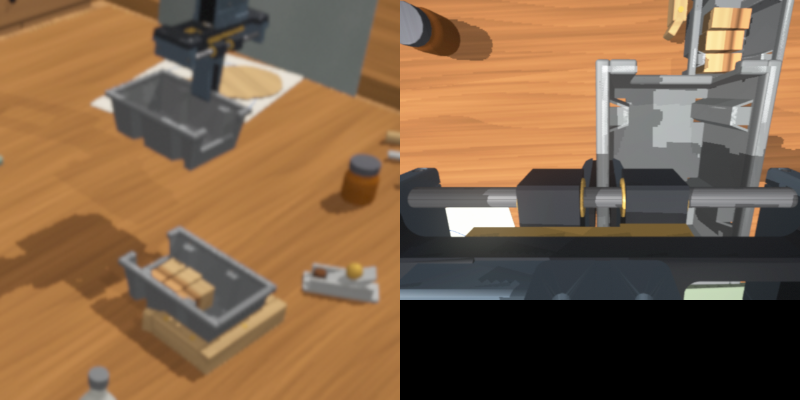

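View pics/t17.png

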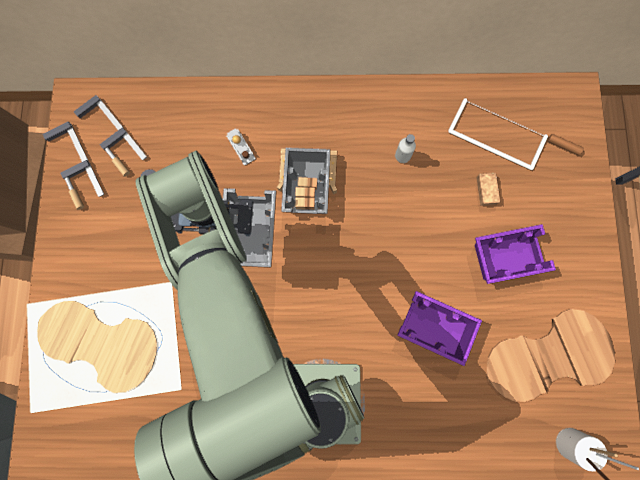

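```bash
python3 - <<'E'
from h import *
w=cv2.imread("pics/w17.png");cv2.imwrite("pics/z17.png",cv2.resize(w[80:270,290:640],(800,434)))
t=cv2.imread("pics/t17.png");cv2.imwrite("pics/z18.png",cv2.resize(t[140:220,270:350],(600,600),interpolation=cv2.INTER_CUBIC))
E
```

```text
(no output)
```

View pics/z17.png

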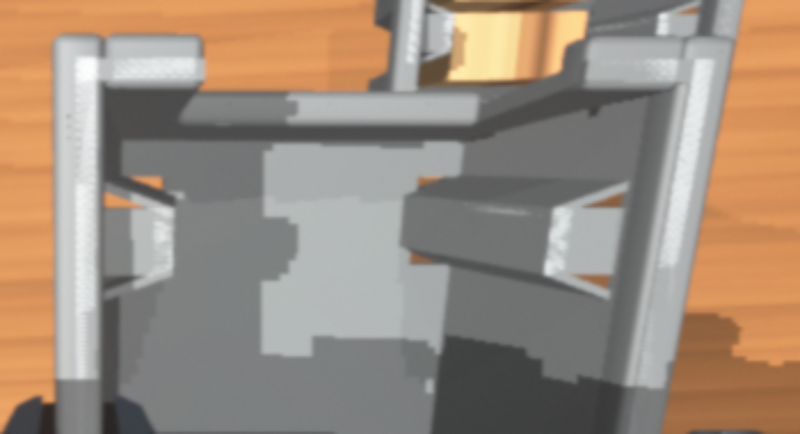

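View pics/z18.png

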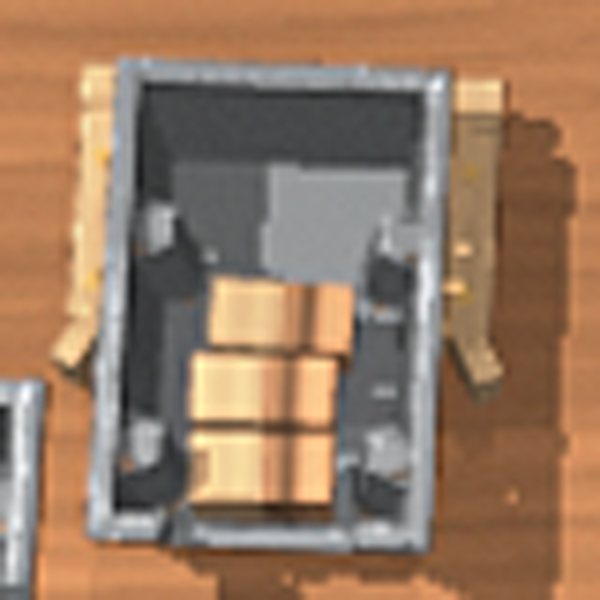

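```bash
python3 - <<'E'
from h import *
st=env.state();C=cam('wrist',st);P,r=tool(st)
px=np.array([(313.6,95.7),(612.8,96.6)])
# tote: grip at tote (gx,-59.5,65) ; params: y offset, x offset, roll, yaw; tool frame: tool y=+tote y, tool z=+tote x, tool x=-tote z
z0=st['ee_pos'][2]-81.4+70
print('base z assumed',z0-70, ray(C,px,z0), np.linalg.norm(np.diff(ray(C,px,z0),axis=0)))
for roll in (-.05,0,.05):
  pts=[]
  for Y in (-64.5,64.5):
    dy=Y+59.5; dz=5
    y=dy*np.cos(roll)-dz*np.sin(roll); z=dy*np.sin(roll)+dz*np.cos(roll)
    v=np.array([16.4-z, y, -94.5+3]); pts.append(P+r@v)   # tool x down
  print(roll,proj(C,np.array(pts)).round(1).tolist())
# loaded from top
T=cam('top')
px=[(270+120/7.5,140+60/7.5),(270+452/7.5,140+70/7.5),(270+432/7.5,140+552/7.5),(270+90/7.5,140+540/7.5)]
fit(T,px,RIM,[614,45,-.04])
E
```

```text
base z assumed 164.4128181307601 [[540.23778917 237.85056875 234.41281813]
 [534.21974575 111.48155709 234.41281813]] 126.51222848721554
-0.05 [[312.4, 94.3], [606.0, 96.5]]
0 [[311.8, 94.3], [617.3, 94.3]]
0.05 [[311.2, 94.4], [628.7, 92.0]]
pose [610.9  41.3] -2.53 err px [[-0.4, -0.2], [0.3, -0.0], [0.3, 0.1], [-0.3, 0.0]]
```

Emit:
jog_arm(
  plan=[0, 0.4, -0.6, 0, 0, 0.9, -1.2, 0, 0, 1.2, -1.7, 0, 0, 1.4, -2, 0, 0, 1.5, -2.1, 0, 0, 1.5, -2.1, 0, 0, 1.5, -2.1, 0, 0, 1.4, -2, 0, 0, 1.2, -1.7, 0, 0, 0.9, -1.2, 0, 0, 0.5, -0.7, 0, 0, 0.19, -0.22, 0],
)

```text
time_s: 20.85
ee_pos: [620.4, 103.0, 245.4]
ee_rot: [6.7, 90.0, -176.0]
force: [0.3, -0.9, -2.7]
gripper_width: 9.9
```

Emit:
jog_arm(
  plan=[1, 0, 0, 0, 2, 0, 0, 0, 2, 0, 0, 0, 1.2, 0, 0, 0, 0, 0, 0, 0, 0, 0, 0, 0, 0, 0, 0, 0],
)

```text
time_s: 21.43
ee_pos: [619.6, 104.6, 184.8]
ee_rot: [-159.0, 89.9, 18.5]
force: [0.1, -0.4, -2.0]
gripper_width: 9.2
```

```bash
python3 - <<'E'
from h import *
C,im=snap('wrist','w19.png');S,_=snap('scene','s19.png')
st=env.state();print(st['force'],st['torque'],st['gripper_width'],st['ee_pos'],st['qvel'].round(1))
e=np.array([613.5,44.5,np.radians(177.3)])
g=place(e,[[-3.7,-59.5,0]])[0];print(g)
plan([g[0],g[1],141.5],-92.7)
s=cv2.imread("pics/s19.png")
cv2.imwrite("pics/v19.png",cv2.resize(s[180:340,310:470],(600,600),interpolation=cv2.INTER_CUBIC))
E
```

```text
[ 0.24308959 -0.79521226 -2.70692725] [ 0.13493951  0.18673986 -0.00234997] 9.526810181028031 [620.01674524 104.38065855 185.20338854] [-0.1 -0.  -0.  -0.2  0.  -0.1]
[619.99872635 103.75965369   0.        ]
at [620.  104.4 185.2] jaw yaw -92.56 shift cm [4.37 0.06 0.01] axes z-> [-0.999  0.045 -0.002]
turn units 0.024 or -29.976
```

View pics/v19.png

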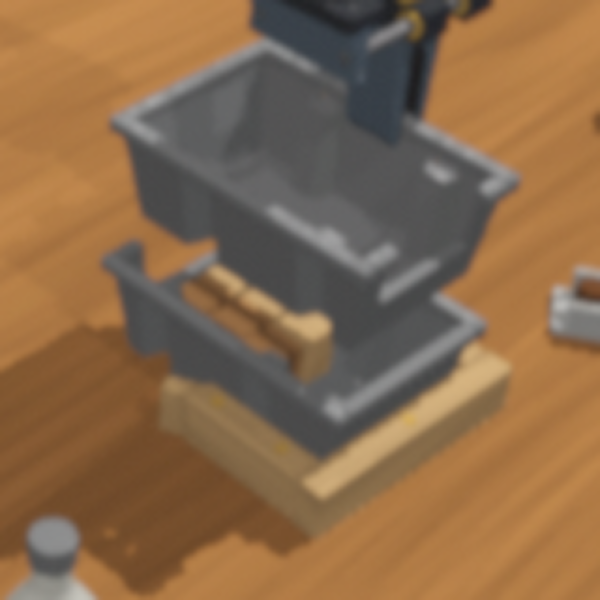

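View pics/w19.png

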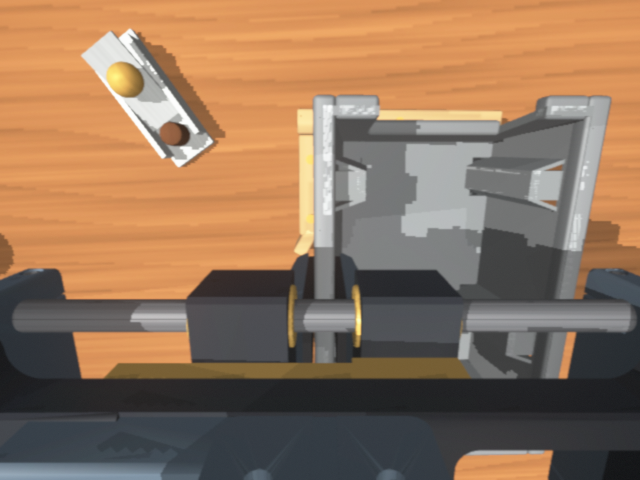

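```bash
python3 - <<'E'
from h import *
S=cam('scene');R_=np.array(RIM,float)
o=lambda L:[(310+a/3.75,180+b/3.75) for a,b in L]
l=fit(S,o([(330,414),(487,325),(103,260)]),R_[[1,0,2]],[613,45,-.04])
E=R_.copy();E[:,2]+=103.8
e=fit(S,o([(370,274),(520,180),(110,121),(265,40)]),E[[3,2,0,1]],[613,45,3.1])
c,s=np.cos(l[2]),np.sin(l[2]);d=e-l;print('empty rel loaded',c*d[0]+s*d[1],-s*d[0]+c*d[1],np.degrees(d[2]))
E
```

```text
pose [613.1  47.1] -3.86 err px [[0.8, 1.9], [0.3, -0.4], [-1.1, -2.2]]
pose [619.7  43.4] 178.34 err px [[-0.2, 0.9], [1.3, -0.3], [-0.8, -0.9], [-0.4, -0.3]]
empty rel loaded 6.920516887315938 -3.287269668809915 182.20173828978614
```

Emit:
jog_arm(
  plan=[0.9, 0, 0, 0, 1, 0, 0, 0, 0.8, 0, 0, 0, 0, 0, 0, 0, 0, 0, 0, 0, 0, 0, 0, 0],
)

```text
time_s: 22.03
ee_pos: [619.7, 103.9, 156.7]
ee_rot: [-94.6, 90.0, 82.8]
force: [0.5, 0.6, -2.9]
gripper_width: 9.4
```

```bash
python3 - <<'E'
from h import *
S,_=snap('scene','s20.png');T,_=snap('top','t20.png')
st=env.state();print(st['force'],st['ee_pos'],st['qvel'].round(1))
s=cv2.imread("pics/s20.png")
cv2.imwrite("pics/v20.png",cv2.resize(s[200:320,330:460],(780,720)) [:600])
t=cv2.imread("pics/t20.png")
cv2.imwrite("pics/vt20.png",cv2.resize(t[130:230,260:360],(600,600)))
E
```

```text
[-0.37699834  0.10733984 -1.78492758] [619.91190005 103.96212514 157.23917372] [ 0.  -0.2 -0.   0.  -0.  -0.1]
```

View pics/v20.png

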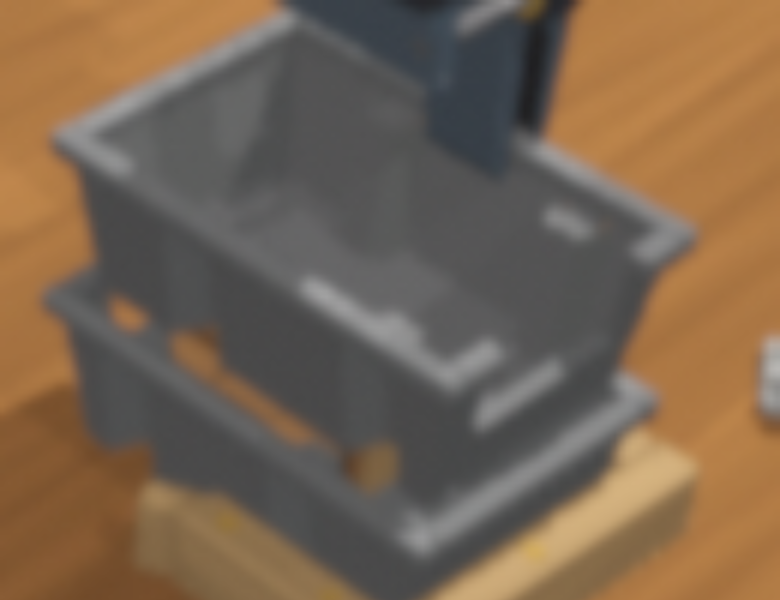

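View pics/vt20.png

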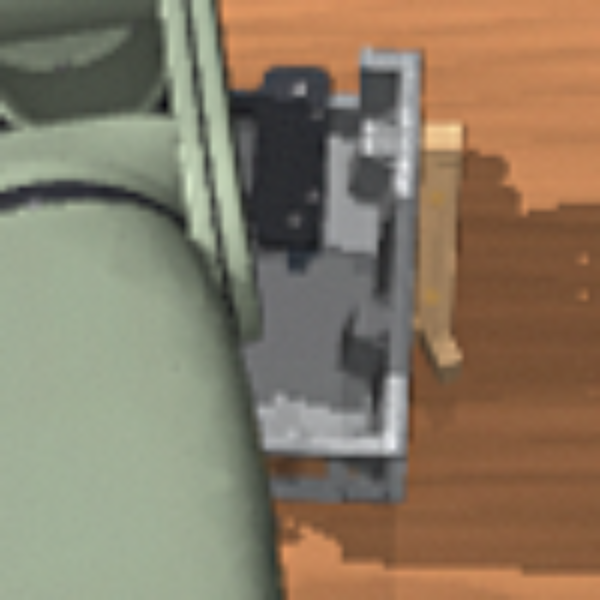

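```bash
python3 - <<'E'
from h import *
T=cam('top');S=cam('scene');R_=np.array(RIM,float)
zb=157.2-81.4
E=R_.copy();E[:,2]+=zb
e=fit(T,[(330.3,138.3),(327.5,206.3)],E[[3,0]],[613,45,3.1])
print('loaded FR corner',ray(T,[(327.2,213.7)],70),place([610.9,41.3,np.radians(-2.53)],R_)[2])
o=lambda L:[(330+a/6,200+b/6) for a,b in L]
l=fit(S,o([(418,556),(658,402),(44,302)]),R_[[1,0,2]],[613,45,-.04])
e2=fit(S,o([(450,390),(697,236),(55,142),(290,8)]),E[[3,2,0,1]],[613,45,3.1])
# overlay
im=cv2.imread('pics/s20.png');im=cv2.resize(im,None,fx=4,fy=4,interpolation=cv2.INTER_CUBIC)
def poly(P,c): cv2.polylines(im,[np.int32((proj(S,P)+.5)*4)],True,c,1,cv2.LINE_AA)
L=np.array([613.5,44.7,np.radians(-2.7)]);Em=np.array([613.5,44.7,np.radians(177.3)])
poly(place(L,R_),(0,0,255));poly(place(Em,E),(0,255,0))
B=np.array([[80,50,zb],[80,-50,zb],[-80,-50,zb],[-80,50,zb]]);poly(place(Em,B),(0,255,0))
I=np.array([[84.5,54.5,70],[84.5,-54.5,70],[-84.5,-54.5,70],[-84.5,54.5,70]]);poly(place(L,I),(0,0,255))
cv2.imwrite('pics/ov20.png',im[800:1300,1290:1850])
E
```

```text
pose [613.1  41.9] 177.5 err px [[0.0, -0.0], [-0.0, 0.0]]
loaded FR corner [[513.73848593 -17.01919449  70.        ]] [513.64492422 -18.96566381  70.        ]
pose [615.9  44.1] -2.67 err px [[0.4, 1.0], [0.8, -0.2], [-1.3, -1.4]]
pose [619.3  41.4] 178.05 err px [[0.6, 0.8], [0.7, -0.1], [-1.8, -1.2], [0.4, -0.2]]
```

View pics/ov20.png

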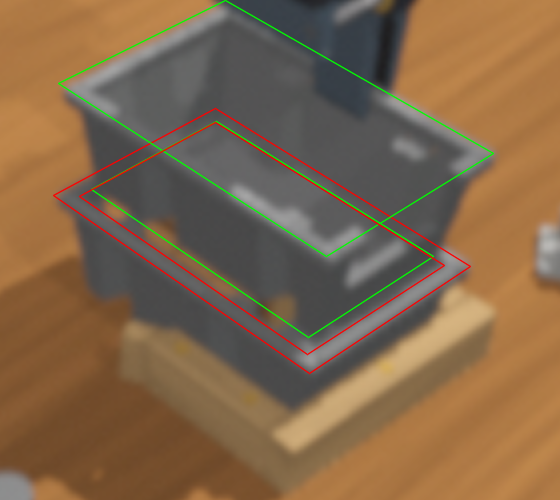

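Emit:
jog_arm(
  plan=[0, 0, 0.15, 0, 0.3, 0, 0, 0, 0.3, 0, 0, 0, 0.2, 0, 0, 0, 0.2, 0, 0, 0, 0, 0, 0, 0, 0, 0, 0, 0],
)

```text
time_s: 22.72
ee_pos: [618.0, 104.0, 146.6]
ee_rot: [-0.1, 90.0, 177.3]
force: [-0.3, -0.1, -2.6]
gripper_width: 9.9
```

```bash
python3 - <<'E'
from h import *
S,_=snap('scene','s21.png');C,_=snap('wrist','w21.png')
st=env.state();print(st['force'],st['torque'],st['ee_pos'],st['qvel'].round(1))
s=cv2.imread("pics/s21.png")
cv2.imwrite("pics/v21.png",cv2.resize(s[200:320,330:460],(780,720)) [:600])
E
```

```text
[ 0.35976448 -0.71606857 -1.93948693] [0.11875312 0.09906629 0.00620153] [618.14342321 104.03439601 146.89730142] [ 0.  -0.1 -0.1 -0.1  0.1  0.1]
```

View pics/v21.png

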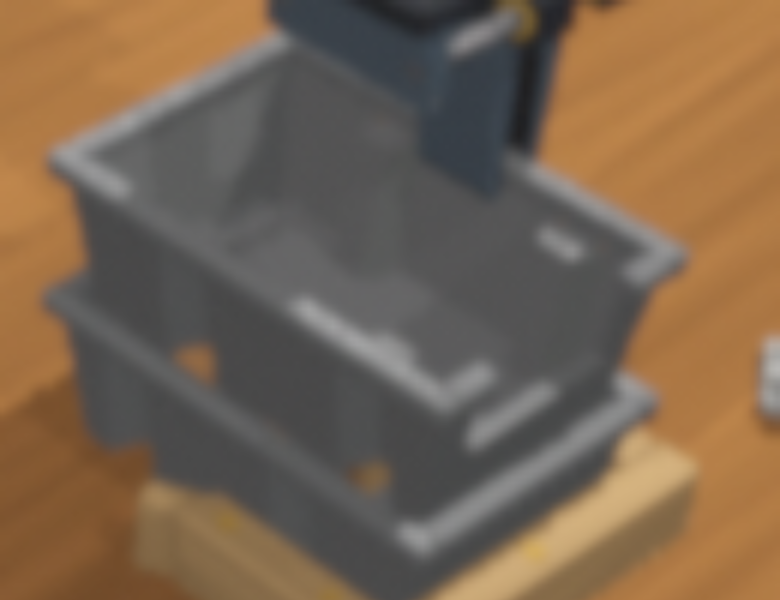

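Emit:
jog_arm(
  plan=[0.2, 0, 0, 0, 0.15, 0, 0, 0, 0, 0, 0, 0, 0, 0, 0, 0],
)

```text
time_s: 23.15
ee_pos: [618.0, 103.9, 143.3]
ee_rot: [83.2, 90.0, -99.4]
force: [0.4, -0.1, -2.3]
gripper_width: 9.6
```

Emit:
jog_arm(
  plan=[0.15, 0, 0, 0, 0.1, 0, 0, 0, 0, 0, 0, 0, 0, 0, 0, 0],
)

```text
time_s: 23.48
ee_pos: [618.4, 104.6, 141.7]
ee_rot: [-138.5, 89.9, 38.9]
force: [0.1, 2.6, 3.4]
gripper_width: 9.7
```

Emit:
jog_arm(
  plan=[0, 0, 0, 0, 0, 0, 0, 0, 0, 0, 0, 0, 0, 0, 0, 0, 0, 0, 0, 0],
  claw=4,
)

```text
time_s: 23.9
ee_pos: [618.0, 103.7, 140.6]
ee_rot: [44.1, 90.0, -138.5]
force: [0.2, -0.2, -0.3]
gripper_width: 38.5
```

Emit:
jog_arm(
  plan=[-0.5, 0, 0, 0, -1.5, 0, 0, 0, -2, 0, 0, 0, -2.5, 0, 0, 0, -2.5, 0, 0, 0, -2.5, 0, 0, 0, -2.5, 0, 0, 0, -2, 0, 0, 0, -1, 0, 0, 0, 0, 0, 0, 0, 0, 0, 0, 0],
)

```text
time_s: 24.82
ee_pos: [617.9, 103.9, 310.5]
ee_rot: [0.4, 90.0, 177.9]
force: [-0.1, 0.3, -0.7]
gripper_width: 40.0
```

```bash
python3 - <<'E'
from h import *
S,_=snap('scene','s22.png');C,_=snap('wrist','w22.png')
st=env.state();print(st['force'],st['torque'],st['ee_pos'],st['qvel'].round(1))
s=cv2.imread("pics/s22.png")
cv2.imwrite("pics/v22.png",cv2.resize(s[200:320,330:460],(780,720)) [:600])
E
```

```text
[0.17640729 0.43866765 0.74829401] [-0.05788725  0.14370158  0.00324033] [617.34864846 103.87322632 308.99150145] [-0.   0.4  0.2  0.   0.1  0. ]
```

View pics/v22.png

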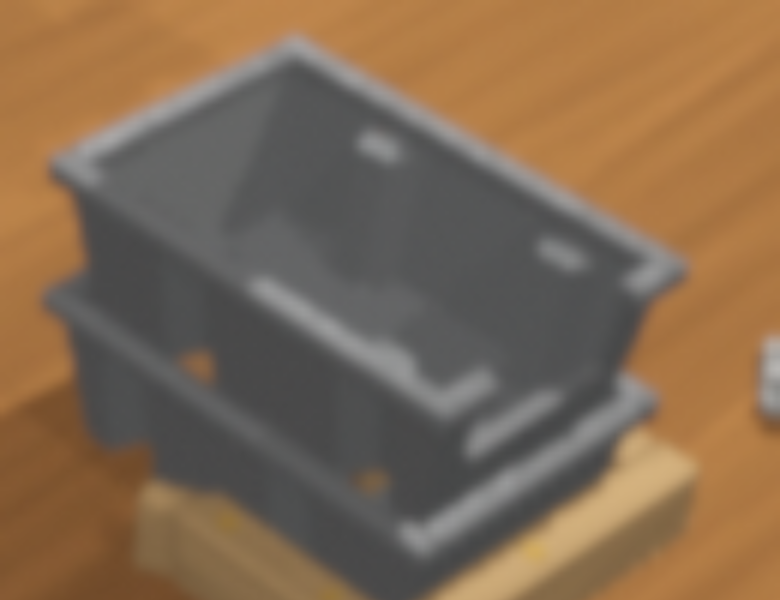

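View pics/w22.png

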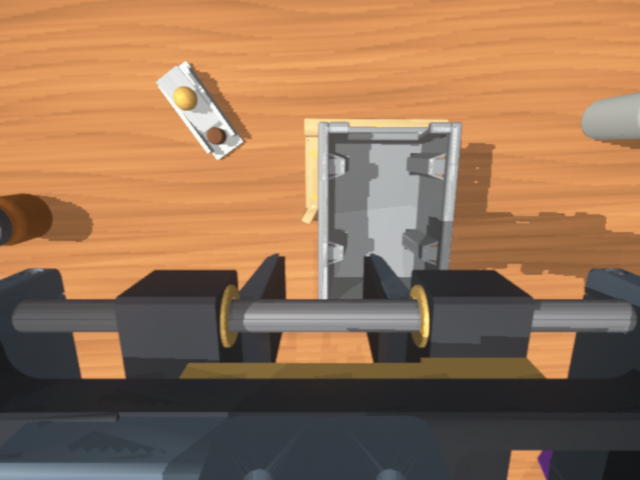

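Emit:
jog_arm(
  plan=[0, -1.5, 1, 0, 0, -3, 1.5, 0, 0, -3, 1.5, 0, 0, -3, 1.5, 0, 0, -3, 1.5, 0, 0, -3, 1.5, 0, 0, -3, 1.5, 0, 0, -3, 1.5, 0, 0, -3, 1.5, 0, 0, -2, 1, 0, 0, 0, 0, 0, 0, 0, 0, 0],
)

```text
time_s: 25.92
ee_pos: [489.7, 385.5, 309.0]
ee_rot: [49.5, 89.8, -132.9]
force: [-0.4, -0.9, -0.8]
gripper_width: 40.1
```

```bash
python3 - <<'E'
from h import *
snap('scene','s23.png');snap('top','t23.png')
s=cv2.imread("pics/s23.png");cv2.imwrite("pics/v23.png",cv2.resize(s[200:320,330:460],(780,720)))
t=cv2.imread("pics/t23.png");cv2.imwrite("pics/vt23.png",cv2.resize(t[130:230,260:360],(600,600)))
E
```

```text
(no output)
```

View pics/vt23.png

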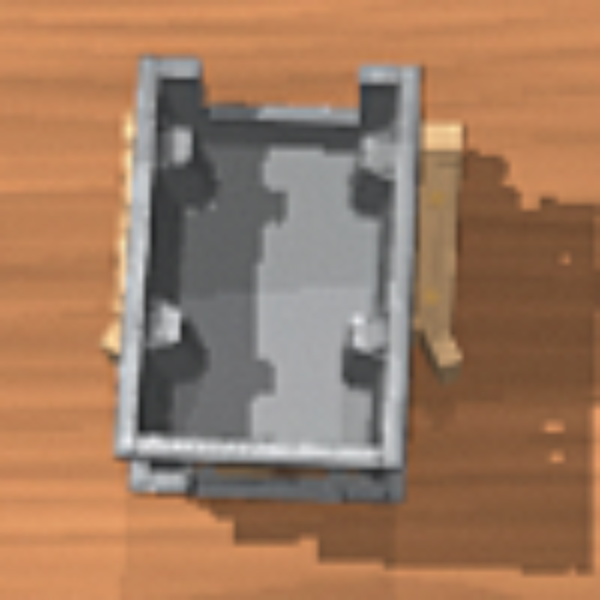

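View pics/t23.png

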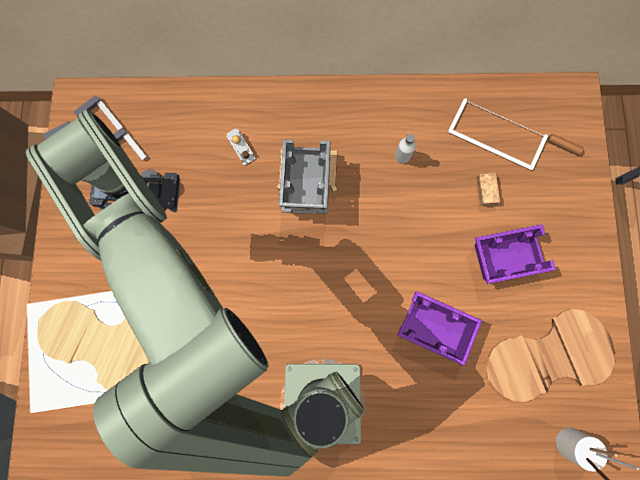

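View pics/s23.png

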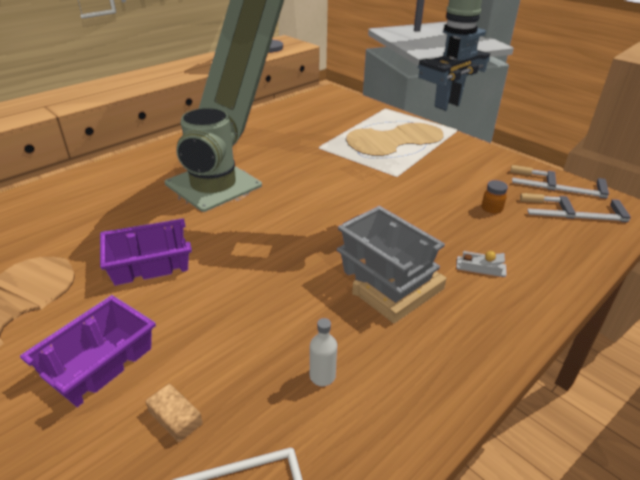

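```bash
python3 - <<'E'
from h import *
T=cam('top');S=cam('scene');R_=np.array(RIM,float)
t=np.array([(283,139.5),(330,141.2),(327.3,208.3),(279.2,205.8)]);ti=[2,3,0,1]
s=np.array([(330+a/6,200+b/6) for a,b in [(448,420),(688,268),(50,168),(292,38)]]);si=[3,2,0,1]
E=R_.copy();E[:,2]+=60
e=fit(T,t,E[ti],[613,45,3.1]);print('rel to loaded top (610.9,41.3,-2.53):',e[0]-610.9,e[1]-41.3,np.degrees(e[2])-177.47)
def f(v):
    M=R.from_euler('xyz',[v[3],v[4],v[5]]).as_matrix();P=R_@M.T+v[:3]
    return np.r_[(proj(T,P[ti])-t).ravel()*1.5,(proj(S,P[si])-s-v[6:8]).ravel(),v[6:8]*.3]
r=least_squares(f,[613,45,60,0,0,3.09,0,0],x_scale=[10,10,10,.1,.1,.1,1,1]);print('base xyz',r.x[:3].round(1),'tilt rad',r.x[3:5].round(3),'yaw',np.degrees(r.x[5]),r.x[6:],r.fun.round(1))
E
```

```text
pose [612.1  42.4] 177.41 err px [[0.1, -0.2], [0.2, -0.3], [-0.0, -0.1], [-0.3, 0.6]]
rel to loaded top (610.9,41.3,-2.53): 1.2133449429318262 1.0611080256169885 -0.05707104712772093
base xyz [614.7  42.6  54.1] tilt rad [0.002 0.01 ] yaw 177.52295138143998 [-1.92004351  1.8316943 ] [ 0.1 -0.1 -0.1 -0.5 -0.1 -0.3 -0.1  0.9 -0.6  0.6  0.7 -0.3 -0.6 -0.4
  0.3  0.2 -0.6  0.5]
```

```bash
python3 - <<'E'
from workcell import env
print(env.state()['time_s'],env.job_done())
E
```

```text
the job is handed in; nothing more can be done
26.0167 None
```

I finished the stack and handed the job in at about 26 s of the 64 s allowed; it reports no verdict.

- **Loaded tote:** I pinched its back rim from above and slid it flat along the bench into the stall. I pushed until the pushing force rose as the back met the rear batten. The wrist view puts it about 0.4 mm from home and 1 mm off the middle in the stall, about 0.2° out of line. That picture was measured with the arm not quite at rest, so those figures are good to about 3 mm. The front faced out and all three blocks stood upright after the slide.
- **Empty tote:** I lifted it by a long-side rim, turned it end for end and lowered it inside the loaded tote's rim. The force showed it touching down with its base about 60 mm up, where the ledges are, and then I released it. In the last top view it sits about 1.2 mm (x) and 1.1 mm (y) from the loaded tote, and less than 0.1° out. A fit to the top and scene views gives a tilt of about 0.01 rad.
- **Bystanders:** They looked undisturbed in the last pictures (judged by eye, not measured), and the gripper was well clear.

**Disagreements:**
- The same two-camera fit gave the empty tote's base height as 54 mm, against the 60 mm found at touchdown. I trusted the touchdown, because that fit needed a shift of about 2 pixels to fit and a nested tote would sit at about 39 mm.
- The scene camera alone placed the hovering empty tote 3 to 7 mm off the loaded one. The other checks did not show that, but I moved it 1.5 mm toward the robot before lowering.

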